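Part a sawn ice block with the flat chisel

ROBOT

A 7-joint arm with a two-finger parallel gripper is mounted at the origin on the work surface. World frame = base frame: x ahead of the robot, y to its left, z up, the work surface at z = 0. Lengths are in m, angles in rad, forces in N, time in s.
With the tool pointing down it reaches from about 0.4 to 0.85 m from the base axis. Payload 4.4 kg.
Tool frame: the origin (TCP) lies at the very end of the fingers, on their centre line; the grasp point (between the pads) lies 19 mm behind it; z points along the fingers, y is the line along which they close (so a half turn about z gives the same grasp; the last joint's range is limited). The gripper opens to 94 mm and grips with 3 to 60 N. Pads are 16 mm wide; open, the fingers measure 119 mm over their backs; the gripper's body (75 mm by 177 mm) begins 78 mm behind the grasp point.
Start: joints at [1.194, 0.628, 0.038, 1.517, -0.027, 0.996, -0.02], TCP at [0.199, -0.619, 0.205] pointing down, gripper open.
Joint ranges: [-3.06, 3.06], [-0.37, 2.12], [-1.25, 1.32], [0.18, 2.47], [-1.1, 4.24], [0.23, 1.98], [-2.94, 2.94]. Speed limits (rad/s): [2.57, 2.57, 3.14, 3.14, 3.14, 3.14, 3.14].

INTERFACE

Orientations are given as a unit quaternion [x, y, z, w].
In Python, from workcell import bot gives the robot as it stands.
- The arm moves only by the tool jog_arm, never from a script. Its argument "plan" is a list of rows, each a list of 2 entries, a list of its own where there are three numbers: the shift along the tool's x, y, z in m, then the turn about the tool's z in rad. In form: [[[dx, dy, dz], yaw], ...]. A call has 1 to 10 rows; each row shifts and turns the commanded pose from where the row before left it, along the tool's axes as they then stand; what a row does not reach is not made up. A row lasts 1/12 s, in which the tool goes at most 41.7 mm and 7.16 degrees, less where a joint would pass 70% of its speed; a pose out of reach is approached as far as the arm can. A call is refused whole if a number of a shift passes 0.0417 or a number of a turn 0.125, either way. A call with a gripper value outside its range is refused whole. "fingers" is the opening, from -1 (shut) to 1 (fully open), set as the call begins (left out, the last holds). The fingers move at their own pace and stop on an object; the grip force is fixed at half the most. Time passes only in rows, so rows that do not move let the fingers close. It gives the time, the measured TCP pose, the force, the opening and the grip force at its end, in the units of the state.
- bot.get_obs(): the state, without advancing time (a new reading comes with each control period).
- bot.get_image(name): name is "side" or "top"; returns a dict with "img" (480x640x3 uint8, red, green, blue), "z_map" (480x640 float32, m along the optical axis (not along the pixel's ray), 0 where there is no reading), "intrinsics" (3x3 intrinsics, pixels), "R" (3x3) and "t" (3): a world point X has camera coordinates R X + t. Camera axes: x right, y down, z forward; pixel columns grow to the right and rows downward; lengths in m; the calibration is good to about 2 mm. A picture is of the moment at which its call begins.
- bot.hand_in(): hands the job in; it is judged then, once.
The state is a dict: "time_s": time; "joint_pos": joint angles; "joint_velocities": joint speeds; "joint_efforts": joint torques, N m; "ee_pos": TCP position; "ee_rot": TCP orientation; "ft_force": force on the tool from outside, world axes, zero at the start; "moment": the same for the moment, N m; "grip_width": finger opening in m; "gripper_force": force on a finger pad.
Only numpy, scipy, OpenCV 4.12 (cv2) and the standard library are available. Lean on these libraries where they do the work, as an engineer would, in place of code of your own. Each camera call takes 0.05 s, during which the arm holds its last target. There are 200 camera calls.

TASK

Part the two sawn halves of the ice block with the flat wooden-handled chisel: it lies on the table, so first set it in the sloping timber rest, edge down at the toe stop, let go, and take it again by the end of its handle so that it can point straight down. Lower the blade upright into the saw cut, about halfway down or more, and give it a quarter turn to spread the halves by its width. Draw it out and put the chisel back in the rest the same way; both halves stay standing on the board close to where they were, the gripper and arm keep off them, and the other tools and ice chips stay where they lie.

Things in the scene. Friction and masses are not known exactly. Their poses are not given: they have to be found in the camera images.
- chisel: flat ice chisel, 262 mm long, about 0.26 kg, lying flat on the table at the start, z up. x runs along it from handle to cutting edge; its centre line is 11 mm above the origin along z. Origin: underside of the brown wooden handle, 135 mm behind the edge, near the balance point. Handle section 24 mm (y) x 22 mm (z), from 120 to 252 mm behind the edge; a 21 mm steel hoop ends it
- chisel_edge (a point): the middle of the chisel's cutting edge, on its centre line. The flat steel blade is 24 mm wide (chisel y), 5 mm thick (chisel z) and 60 mm long; then come a 11 mm round neck and a 21 mm ferrule
- chisel_butt (a point): the middle of the butt end of the chisel's handle, on its centre line, 262 mm behind the edge
- rest: fixed light-timber chisel rest, base 260 x 100 mm, on which a chisel lies at 45 degrees, edge down. Origin: under the base, z up; x (level) points to the low end: the seated chisel's x is the rest's x turned 45 degrees downward, its y is the rest's y, its z faces up. Two saddles hold it; the handle is free between them (a beam runs 40 mm below the centre line) and beyond the upper one
- rest_toe (a point): where the middle of the cutting edge of the seated chisel lies, against the toe stop, 70 mm above the table. The saddles are 15 mm thick, with channels 28 mm wide and flared mouths, open on the upper side; they carry the blade 45 to 60 mm and the handle 175 to 190 mm from the edge; their cheeks end within 28 mm above the centre line
- rest_head (a point): where the middle of the butt of the fully seated chisel lies, 262 mm up the slope from rest_toe
- board: fixed plywood board under the ice, 150 (x) x 210 (y) x 12 mm; origin under its centre
- ice_a: loose half of a block of clear ice, 100 (x) x 70 (y) x 60 mm (z), about 0.4 kg, on the board. Origin: centre of its underside. Its sawn face looks to its +y
- ice_b: the other loose half, same size; its sawn face looks to its -y. The saw cut between the two faces starts 12 mm wide, straight along their x, open above and at both ends, down to the board
- cut_a (a point): middle of the top edge of ice_a's sawn face
- cut_b (a point): middle of the top edge of ice_b's sawn face
- gouge: bystander: a narrow chisel with a round dark handle, 215 mm long, lying on the table; origin at its underside
- pick: bystander: a three-pronged ice pick with a round wooden handle, 165 mm long, lying on the table; origin at its underside
- spray: bystander: a white and blue spray can, 62 mm across, 202 mm tall, standing upright; origin at its underside
- whetstone: bystander: a grey two-layer sharpening stone, 200 x 65 x 36 mm; origin at its underside
- chunk_a: bystander: a small chip of clear ice, 55 x 38 x 28 mm; origin at its underside
- chunk_b: bystander: a small chip of clear ice, 48 x 45 x 34 mm; origin at its underside
- mallet: bystander: a wooden mallet, head 76 mm across and 110 mm long, handle along its +x, 215 mm; origin at its underside

How it is judged:
On the way, in this order (a step that is already met when the one before it is completed fails the run):
1. the chisel lies in the rest, edge down at the toe stop, let go (distance between chisel_edge and rest_toe below 0.02 m and angle between chisel's own x axis and vertical between 2.236 and 2.476 rad and angle between the y axis of chisel and the y axis of rest, either way round below 0.2 rad and linear speed of chisel below 0.03 m/s and contact force between chisel and the fingers below 0.1 N), for 0.2 s.
2. the chisel, held within 80 mm of its butt, stands upright in the saw cut, its blade along the cut and at least 20 mm below the top of the ice (angle between chisel's own x axis and vertical above 2.88159 rad and z of chisel_edge in the frame of ice_a below 0.04 m and y of chisel_edge in the frame of ice_a between 0.03 and 0.075 m and x of chisel_edge in the frame of ice_a between -0.045 and 0.045 m and angle between the y axis of chisel and the x axis of ice_a, either way round below 0.5 rad and distance between the grasp point and chisel_butt below 0.08 m), for 0.1 s.
3. the blade, still upright in the cut, is turned crosswise (within 0.6 rad) and has spread the sawn faces to more than 18 mm apart (angle between chisel's own x axis and vertical above 2.88159 rad and z of chisel_edge in the frame of ice_a below 0.04 m and y of chisel_edge in the frame of ice_a between 0.03 and 0.075 m and x of chisel_edge in the frame of ice_a between -0.045 and 0.045 m and angle between the y axis of chisel and the y axis of ice_a, either way round below 0.6 rad and y of cut_b in the frame of ice_a above 0.053 m), for 0.1 s.
At the end, for the whole second after the job is handed in: The chisel lies still in the rest, released, along its slope (within 0.12 rad of 45 degrees and 0.2 rad about), its edge within 20 mm of rest_toe; the sawn faces are more than 18 mm apart; both halves stand still and level on the board, each within 45 mm of where it began (all of step 1 and y of cut_b in the frame of ice_a above 0.053 m and angle between each of ice_a, ice_b's own z axis and vertical below 0.08 rad and distance of each of ice_a, ice_b from where it was at the start of the episode below 0.045 m and linear speed of each of ice_a, ice_b below 0.02 m/s and height (world z) of ice_a between 0.008 and 0.018 m and height (world z) of ice_b between 0.008 and 0.018 m); the robot touches nothing.
It fails at once if the gripper or arm touches the ice halves (contact force between any of ice_a, ice_b and the fingers above 1 N or contact force between any of ice_a, ice_b and the arm above 1 N).
It fails at once if an ice half is tipped (more than 0.3 rad) (angle between any of ice_a, ice_b's own z axis and vertical above 0.3 rad).
It fails at once if another tool or ice chip is moved more than 20 mm (distance of any of gouge, pick, spray, whetstone, chunk_a, chunk_b, mallet from where it was at the start of the episode above 0.02 m).
It also fails if it takes over 72 s, if anything falls off the work surface, if the arm or the gripper's body presses on something with over 40 N, if the wrist force passes 120 N, or if a joint passes its speed limit or range.

## Working session

There is one attempt and no reset: what is moved stays moved. The work goes in short steps, Python scripts to look and compute and a tool call to move; the robot and the scene stay as the last step left them, time stands still between calls to the robot, and variables do not carry over. Pictures are saved under pics/ and viewed, at most 10 in all, crops included, and the job is handed in when it is done.

Besides the shell and the picture viewer there is one more tool, called as name([rows], argument=value, ...), one row to a line, values as JSON. jog_arm: Moves the arm, as the interface text tells. Its arguments: {"type":"object","properties":{"plan":{"type":"array"},"fingers":{"type":"number"}},"required":["plan"]}

```bash
mkdir -p pics; ls
python3 - <<'E'
from workcell import bot
import cv2,numpy as np
for n in("top","side"):
    d=bot.get_image(n); cv2.imwrite(f"pics/{n}0.png",d["img"][:,:,::-1]); np.savez(f"{n}0.npz",**d)
    print(n,d["intrinsics"].tolist(),np.round(d["R"],4).tolist(),d["t"].tolist())
o=bot.get_obs(); print(o)
E
```

```text
pics
top [[623.4269562825915, 0.0, 318.97429140392916], [0.0, 623.4269562825915, 234.86417562401613], [0.0, 0.0, 1.0]] [[-0.0256, -0.9996, -0.0095], [-0.9975, 0.0262, -0.0652], [0.0655, 0.0078, -0.9978]] [0.0384743295241478, 0.5685645150109886, 1.5024072214333646]
side [[529.458256081219, 0.0, 324.03923141488747], [0.0, 529.458256081219, 240.7238704187167], [0.0, 0.0, 1.0]] [[0.9903, -0.139, 0.0045], [-0.0936, -0.6903, -0.7175], [0.1028, 0.7101, -0.6966]] [-0.5864698687362887, 0.16884908368627183, 1.3159560566484563]
{'time_s': 0.1, 'joint_pos': array([ 1.19420182,  0.62923541,  0.03846157,  1.51821936, -0.0269813 ,
        0.99631339, -0.01998025]), 'joint_velocities': array([ 0.00119395, -0.00165713,  0.00022366, -0.00324618,  0.00226071,
       -0.00028525, -0.00154092]), 'joint_efforts': array([ 2.07690900e-03, -5.50798452e+01,  1.14718962e+00, -1.87120289e+01,
       -5.20988891e-02,  1.91505096e-02,  5.40025360e-05]), 'ee_pos': array([ 0.1986177 , -0.61830354,  0.20467377]), 'ee_rot': array([ 9.87948438e-01,  1.54781129e-01, -1.48055646e-04, -8.15221447e-04]), 'ft_force': array([-0.99560997, -0.31833077,  0.13011213]), 'moment': array([ 0.02483353, -0.02888523,  0.01312553]), 'gripper_force': 0.0, 'grip_width': 0.09398278294731059}
```

View pics/top0.png

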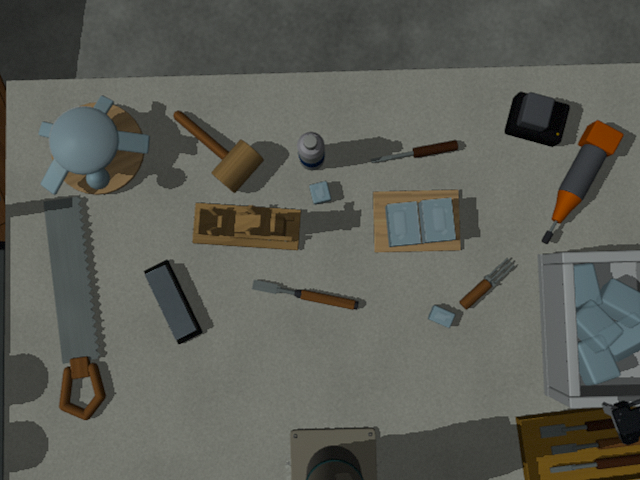

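View pics/side0.png

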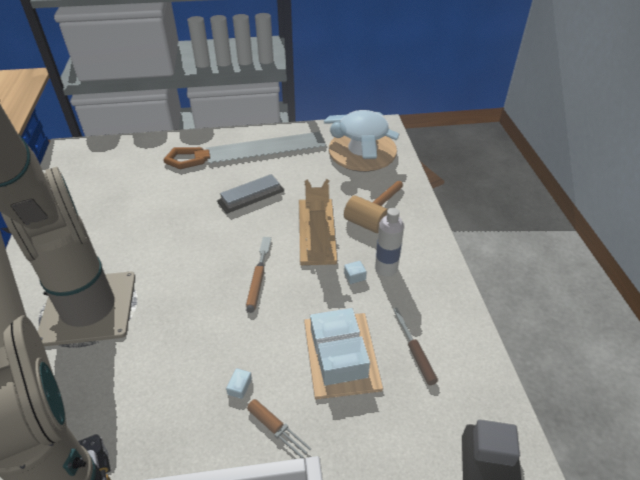

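The top view shows the chisel from its blade at (255,286) to its butt at (358,303), the rest at (193–300, 203–250) and the board with the two ice halves at (373–462, 190–252). In the side view the tall saddle of the rest is at (317,190), the far (+y) end.

```bash
cat > h.py <<'E'
import numpy as np,cv2
from workcell import bot
def load(n): return dict(np.load(n))
def world(d):
    K=d["intrinsics"];v,u=np.mgrid[:480,:640];z=d["z_map"]
    c=np.stack([(u-K[0,2])/K[0,0]*z,(v-K[1,2])/K[1,1]*z,z],-1)
    return (c-d["t"])@d["R"]
def ray(d,uv,h):
    uv=np.atleast_2d(uv).astype(float);K=d["intrinsics"]
    r=np.c_[(uv-K[[0,1],[2,2]])/K[[0,1],[0,1]],np.ones(len(uv))]@d["R"];c=-d["R"].T@d["t"]
    return c+r*((h-c[2])/r[:,2])[:,None]
def proj(d,X):
    p=np.atleast_2d(X)@d["R"].T+d["t"];return (p[:,:2]/p[:,2:])*d["intrinsics"][[0,1],[0,1]]+d["intrinsics"][[0,1],[2,2]]
E
python3 - <<'E'
from h import *
d=load("top0.npz");W=world(d);s=load("side0.npz");S=world(s)
t=W[330:420,200:400,2];print("table z",np.median(t),t.std(),"side",np.median(S[330:420,180:220,2]))
def rect(m,W,name):
    P=W[m][:,:2].astype(np.float32);(c,sz,a)=cv2.minAreaRect(P*1000);print(name,len(P),np.round(c,1),np.round(sz,1),round(a,1))
def roi(W,x0,x1,y0,y1): # pixel region
    m=np.zeros(W.shape[:2],bool);m[y0:y1,x0:x1]=1;return m
ch=roi(W,245,368,272,315)
for lo,hi in((.006,.04),(.016,.04),(.006,.015)):
    m=ch&(W[...,2]>lo)&(W[...,2]<hi); rect(m,W,f"chisel {lo}")
r=roi(W,185,308,195,255)
rect(r&(W[...,2]>.006)&(W[...,2]<.4),W,"rest all")
for h in(.04,.08,.12,.16,.2): 
    m=r&(W[...,2]>h-.02)&(W[...,2]<h+.02)
    P=W[m]; print(h,len(P),np.round(P.mean(0),4),np.round(P.min(0),3),np.round(P.max(0),3)) if len(P) else 0
b=roi(W,365,470,183,258)
rect(b&(W[...,2]>.006)&(W[...,2]<.2),W,"board"); rect(b&(W[...,2]>.05),W,"ice")
hs,e=np.histogram(W[b][:,2],np.arange(-.01,.09,.005));print(hs)
hs,e=np.histogram(W[r][:,2],np.arange(-.01,.24,.01));print(hs)
cv2.imwrite("pics/crop.png",np.hstack([cv2.resize(d["img"][190:260,185:305,::-1],None,fx=3.3,fy=3.3,interpolation=2),cv2.resize(d["img"][185:255,365:485,::-1],None,fx=3.3,fy=3.3,interpolation=2)]))
E
```

```text
table z 0.0004978711701394834 0.0963468368449378 side 0.001373631711722644
chisel 0.006 1176 [428.7  59.1] [298.4 102.3] 88.5
chisel 0.016 698 [426.1  62.9] [259.9  23.9] 77.1
chisel 0.006 430 [428.7  59.1] [298.4 102.3] 88.5
rest all 4462 [600.8 204.5] [299.2 146. ] 88.6
0.04 703 [0.5855 0.1871 0.0366] [0.539 0.071 0.02 ] [0.654 0.334 0.06 ]
0.08 700 [0.6014 0.2559 0.082 ] [0.568 0.104 0.06 ] [0.636 0.316 0.1  ]
0.12 621 [0.5994 0.2238 0.1152] [0.568 0.104 0.1  ] [0.636 0.28  0.139]
0.16 208 [0.5891 0.1195 0.174 ] [0.561 0.1   0.14 ] [0.621 0.171 0.18 ]
0.2 605 [0.5911 0.1464 0.1941] [0.561 0.109 0.18 ] [0.625 0.181 0.219]
board 5122 [ 600.9 -218.4] [256.  182.7] 88.5
ice 2655 [ 571.7 -135. ] [124.1 335.4] 14.5
[ 243 1284 1061  879 1225  339   44   35   23   29   25   27   28   32
   94  760 1371  328    9]
[1342 1762 1400  272   63  277   91  118  191  183  208  233  183  145
   60    7    5   19  177  273  156  120   56    0]
```

View pics/crop.png

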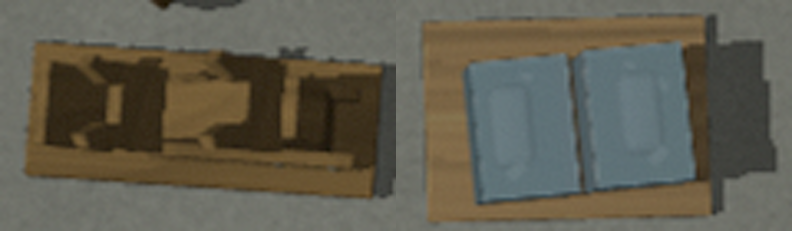

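The crops show the rest with its base corners at about (196,203), (193,243), (298,250) and (300,210) in the top view. The ice halves stand side by side, with the cut running near-vertical at column 540. I'll start towards the chisel and refine the measurements on the way.

jog_arm([
  [[0.03,-0.028,0],0],
  [[0.03,-0.028,0],0],
  [[0.03,-0.028,0],0],
  [[0.03,-0.028,0],0],
  [[0.03,-0.028,0],0],
  [[0.03,-0.028,0],0],
  [[0.03,-0.028,0],0],
  [[0.03,-0.028,0],0],
  [[0.03,-0.028,0],0],
  [[0.03,-0.028,0],0],
], fingers=1)

```text
time_s: 0.93
ee_pos: [0.3992, -0.2586, 0.2054]
ee_rot: [0.988, 0.155, -0.0, -0.0]
ft_force: [0.9, -1.0, 0.1]
grip_width: 0.0941
gripper_force: 0.0
```

Run:
```python
from h import *
d=load("top0.npz");W=world(d);s=load("side0.npz");S=world(s)
g=cv2.cvtColor(d["img"],cv2.COLOR_RGB2HSV).astype(int);gs=cv2.cvtColor(s["img"],cv2.COLOR_RGB2HSV).astype(int)
# handle colour
def big(m):
    n,l,st,c=cv2.connectedComponentsWithStats(m.astype(np.uint8));k=1+st[1:,4].argmax();return l==k
for D,G,box,nm in((d,g,(245,272,368,315),"top"),(s,gs,(235,230,280,315),"side")):
    m=np.zeros((480,640),bool);x0,y0,x1,y1=box;m[y0:y1,x0:x1]=1
    h=big(m&(G[...,1]>110)&((G[...,0]<20)|(G[...,0]>170)));v,u=np.nonzero(h)
    P=ray(D,np.c_[u,v],.016 if nm=="top" else .018)[:,:2]
    c,sz,a=cv2.minAreaRect((P*1000).astype(np.float32));print(nm,"handle",np.round(c,1),np.round(sz,1),a)
    L=cv2.fitLine((P*1000).astype(np.float32),2,0,.01,.01).ravel();print(L.round(3),np.degrees(np.arctan2(L[1],L[0])))
cor=np.array([[195.6,202.7],[192.6,243],[298,249.7],[300.2,209.7]])
Q=ray(d,cor,.012)[:,:2];print(Q.round(4),np.linalg.norm(np.diff(Q,axis=0),axis=1),Q.mean(0))
ax=(Q[0]+Q[1]-Q[2]-Q[3]);ax/=np.linalg.norm(ax);ay=np.array([-ax[1],ax[0]]);print("rest x",ax,np.degrees(np.arctan2(*ax[::-1])))
o=Q.mean(0)
for nm,X in(("top",W),("side",S)):
    R=np.stack([(X[...,:2]-o)@ax,(X[...,:2]-o)@ay,X[...,2]],-1)
    for k in np.arange(-.14,.14,.01):
        m=(abs(R[...,0]-k)<.005)
        f=lambda y0,y1:(lambda z:(len(z),*np.round(np.percentile(z,[10,50,90])*1000)) if len(z)>3 else 0)(R[m&(R[...,1]>y0)&(R[...,1]<y1)][:,2])
        print(nm,round(k,3),"mid",f(-.01,.01),"cheekL",f(.014,.03),"cheekR",f(-.03,-.014))
print(proj(s,np.r_[o+ax*.13,.01]),proj(s,np.r_[o-ax*.13,.01]))
x,y,w,h=285,165,65,110
cv2.imwrite("pics/c2.png",cv2.resize(s["img"][y:y+h,x:x+w,::-1],None,fx=5,fy=5,interpolation=2))
```

```text
top handle [412.7   7.7] [133.8  22.3] 77.28028106689453
[2.25000e-01 9.74000e-01 4.12763e+02 7.61600e+00] 76.99551
side handle [407.2  -3.1] [0. 0.] 0.0
[ 1.00000e+00  9.00000e-03  4.07173e+02 -3.06400e+00] 0.5168261
[[0.6572 0.3256]
 [0.558  0.3343]
 [0.5348 0.076 ]
 [0.633  0.0683]] [0.09960145 0.25925658 0.09851331] [0.59572496 0.20105583]
rest x [0.09148163 0.99580676] 84.75114999203869
top -0.14 mid (32, np.float64(-5.0), np.float64(1.0), np.float64(5.0)) cheekL (27, np.float64(-5.0), np.float64(1.0), np.float64(4.0)) cheekR (24, np.float64(-3.0), np.float64(1.0), np.float64(5.0))
top -0.13 mid (34, np.float64(-2.0), np.float64(1.0), np.float64(17.0)) cheekL (27, np.float64(-4.0), np.float64(4.0), np.float64(19.0)) cheekR (32, np.float64(-2.0), np.float64(5.0), np.float64(15.0))
top -0.12 mid (34, np.float64(12.0), np.float64(16.0), np.float64(18.0)) cheekL (27, np.float64(12.0), np.float64(17.0), np.float64(22.0)) cheekR (24, np.float64(12.0), np.float64(16.0), np.float64(20.0))
top -0.11 mid (34, np.float64(12.0), np.float64(17.0), np.float64(21.0)) cheekL (32, np.float64(14.
[... 8262 characters left out ...]
oat64(115.0), np.float64(118.0), np.float64(123.0))
side 0.06 mid 0 cheekL (9, np.float64(18.0), np.float64(42.0), np.float64(124.0)) cheekR 0
side 0.07 mid 0 cheekL (13, np.float64(16.0), np.float64(17.0), np.float64(20.0)) cheekR 0
side 0.08 mid 0 cheekL (11, np.float64(17.0), np.float64(19.0), np.float64(21.0)) cheekR 0
side 0.09 mid 0 cheekL 0 cheekR 0
side 0.1 mid (16, np.float64(78.0), np.float64(81.0), np.float64(84.0)) cheekL 0 cheekR (6, np.float64(75.0), np.float64(80.0), np.float64(84.0))
side 0.11 mid 0 cheekL 0 cheekR 0
side 0.12 mid 0 cheekL 0 cheekR 0
side 0.13 mid 0 cheekL 0 cheekR 0
side 0.14 mid 0 cheekL 0 cheekR 0
[[313.93539554 200.06297233]] [[317.24591942 262.19912757]]
```

View pics/c2.png

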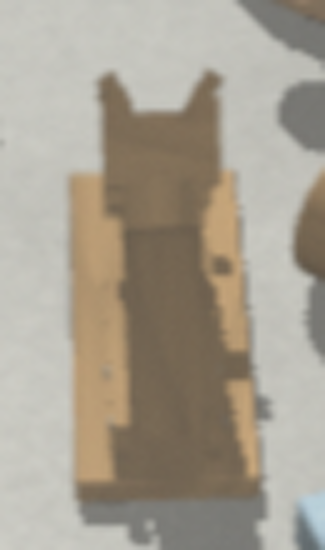

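The side crop shows the rest from its high end: base front at about (319,262), upper saddle cheeks at (307,181) and (327,181). The depth profile gives the 45° line: the toe is 92 mm from the base centre towards +y, at z 0.070.

Run:
```python
from h import *
d=load("top0.npz");W=world(d)
u=np.array([.2235,.9747]);c=np.array([.4127,.0077])
print("edge px",proj(d,np.r_[c+u*.186,.011]),"butt px",proj(d,np.r_[c-u*.076,.011]),"g128",c+u*.058,"orig",c+u*.051)
o=np.array([.5957,.2011]);ax=np.array([.0915,.9958]);ay=np.array([-ax[1],ax[0]])
# channel centres from cheek tops
Y=(W[...,:2]-o)@ay;X=(W[...,:2]-o)@ax
for k0,k1,z in((-.04,-.02,.2),(.055,.075,.112)):
    m=(X>k0)&(X<k1)&(abs(Y)<.05)&(W[...,2]>z);y=Y[m];print("cheek y",len(y),np.round([y.min(),y[y<0].max(),y[y>0].min(),y.max()],4),y[y<0].mean(),y[y>0].mean())
print("toe",o+ax*.0923)
# ice
b=np.zeros((480,640),np.uint8);b[183:258,365:470]=1
m=(b>0)&(W[...,2]>.06);m=cv2.morphologyEx(m.astype(np.uint8),cv2.MORPH_OPEN,np.ones((3,3)))>0
v,uu=np.nonzero(m);P=(ray(d,np.c_[uu,v],.072)[:,:2]*1000).astype(np.float32);print("ice",cv2.minAreaRect(P))
g=cv2.cvtColor(d["img"],cv2.COLOR_RGB2GRAY).astype(float)
pts=[]
for r in range(204,242):
    s=g[r,410:430];t=np.median(np.r_[s[:4],s[-4:]]);w=np.clip(t-10-s,0,None)
    if w.sum()>0: pts.append([410+(w*np.arange(20)).sum()/w.sum(),r,(w>0).sum()])
pts=np.array(pts);print(g[212,408:430],g[232,408:430]);Q=ray(d,pts[:,:2],.072)[:,:2]
L=cv2.fitLine((Q*1000).astype(np.float32),cv2.DIST_HUBER,0,.01,.01).ravel();print("cut",L,np.degrees(np.arctan2(L[1],L[0])),np.median(pts[:,2]))
from workcell import bot;o=bot.get_obs();print(o["ee_pos"],o["joint_pos"])
```

```text
edge px [[252.56807427 283.85224633]] butt px [[357.85031267 305.30054443]] g128 [0.425663  0.0642326] orig [0.4240985 0.0574097]
cheek y 111 [-0.0322 -0.0157  0.0143  0.0305] -0.024362998141983668 0.023307180499197243
cheek y 118 [-0.0334 -0.0157  0.0141  0.0311] -0.024464465231943025 0.023182597752491967
toe [0.60414545 0.29301234]
ice ((592.1633911132812, -216.2195281982422), (101.21492767333984, 153.2744903564453), 4.224371433258057)
[109. 109. 109. 110. 110. 108. 108. 108. 111.  93.  71.  78.  89.  90.
  95. 106. 108. 109. 109. 108. 106. 108.] [108. 109. 109. 109. 108. 110. 109. 108. 108. 109. 113.  97.  73.  77.
  89.  89.  86.  99. 112. 107. 109. 109.]
cut [ 9.9764091e-01  6.8648927e-02  5.9308765e+02 -2.1530496e+02] 3.9363897 5.0
[ 0.399216   -0.25861087  0.20541205] [ 0.50973398  0.38198508  0.00830817  1.98801894 -0.00448681  0.77180232
 -0.73961525]
```

jog_arm([
  [[0,0,0],-0.115],
  [[0,0,0],-0.115],
  [[0,0,0],-0.115],
  [[0,0,0],-0.115],
  [[0,0,0],-0.115],
  [[0,0,0],-0.115],
  [[0,0,0],-0.115],
  [[0,0,0],-0.115],
  [[0,0,0],-0.113],
], fingers=0.3)

```text
time_s: 1.68
ee_pos: [0.3986, -0.2604, 0.2053]
ee_rot: [0.781, 0.625, -0.0, -0.0]
ft_force: [-0.3, -0.5, -0.8]
grip_width: 0.0613
gripper_force: 0.0
```

jog_arm([
  [[0.04,-0.006,0],0],
  [[0.04,-0.006,0],0],
  [[0.04,-0.006,0],0],
  [[0.04,-0.006,0],0],
  [[0.04,-0.006,0],0],
  [[0.04,-0.006,0],0],
  [[0.04,-0.006,0],0],
  [[0.04,-0.005,0],0],
  [[0,0,0.03],0],
  [[0,0,0.03],0],
])

```text
time_s: 2.52
ee_pos: [0.4268, 0.0652, 0.146]
ee_rot: [0.781, 0.625, 0.003, 0.001]
ft_force: [0.1, -0.8, -0.8]
grip_width: 0.0613
gripper_force: 0.0
```

jog_arm([
  [[0,0,0.03],0],
  [[0,0,0.03],0],
  [[0,0,0.03],0],
  [[0,0,0.03],0],
  [[0,0,0.02],0],
  [[0,0,0],0],
  [[0,0,0],0],
])

```text
time_s: 3.1
ee_pos: [0.4237, 0.0608, 0.0144]
ee_rot: [0.782, 0.623, -0.003, -0.0]
ft_force: [0.9, 0.0, 0.2]
grip_width: 0.061
gripper_force: 0.0
```

jog_arm([
  [[0,0,0],0],
  [[0,0,0],0],
  [[0,0,0],0],
  [[0,0,0],0],
  [[0,0,0],0],
  [[0,0,0],0],
  [[0,0,0],0],
  [[0,0,0],0],
], fingers=-1)

```text
time_s: 3.77
ee_pos: [0.4253, 0.0607, 0.0154]
ee_rot: [0.783, 0.623, -0.001, 0.001]
ft_force: [1.6, -1.0, 5.7]
grip_width: 0.0234
gripper_force: 29.9
```

jog_arm([
  [[0,0,-0.01],0],
  [[0,0,-0.02],0],
  [[0,0,-0.03],0],
  [[0,0,-0.04],0],
  [[0,0,-0.04],0],
  [[0,0,-0.04],0],
  [[0,0,-0.04],0],
  [[0,0,-0.02],0],
  [[0,0,0],0],
])

```text
time_s: 4.52
ee_pos: [0.4269, 0.062, 0.2585]
ee_rot: [0.783, 0.622, 0.001, 0.003]
ft_force: [-0.1, 0.2, -3.1]
grip_width: 0.0233
gripper_force: 29.9
```

Run:
```python
from h import *
o=bot.get_obs();print(o["ee_pos"],o["joint_pos"].round(2))
d=bot.get_image("side");cv2.imwrite("pics/s1.png",d["img"][:,:,::-1]);np.savez("side1.npz",**d)
```

```text
[0.42693079 0.06197605 0.25852962] [ 0.25  0.28 -0.58  2.01  0.2   0.9  -0.67]
```

View pics/s1.png

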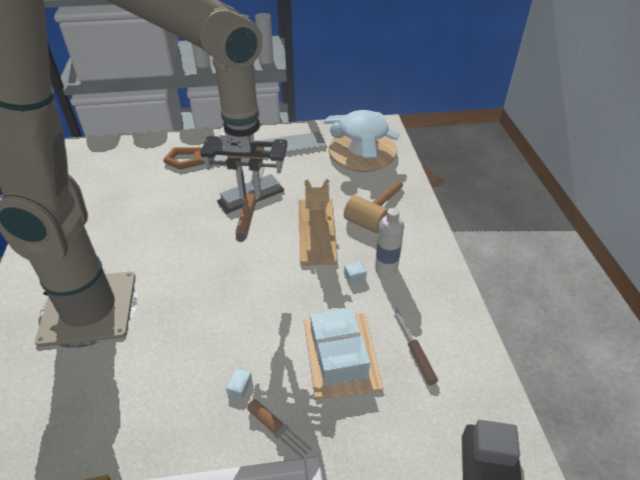

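The side view shows the gripper holding the chisel by the handle, from (250,195) with the butt at (241,235), roughly level. Everything else is undisturbed. Next: turn it to the rest's direction and go above the rest.

jog_arm([
  [[0,0,-0.013],-0.068],
  [[0,0,-0.012],-0.068],
  [[0.0256,0.026,0],0],
  [[0.0256,0.026,0],0],
  [[0.0256,0.026,0],0],
  [[0.0256,0.026,0],0],
  [[0.0256,0.026,0],0],
  [[0.0256,0.026,0],0],
  [[0,0,0],0],
  [[0,0,0],0],
])

```text
time_s: 5.4
ee_pos: [0.5929, 0.2015, 0.2744]
ee_rot: [0.738, 0.675, -0.005, -0.001]
ft_force: [-0.3, -0.9, -2.5]
grip_width: 0.0236
gripper_force: 29.9
```

```bash
cat >> h.py <<'E'
O=np.array([.5963,.2010]);AX=np.array([.0915,.9958]);AY=np.array([-AX[1],AX[0]])
def restf(X): return np.stack([(X[...,:2]-O)@AX,(X[...,:2]-O)@AY,X[...,2]],-1)
def pose():
    o=bot.get_obs();q=o["ee_rot"];r=restf(o["ee_pos"]);print("t",round(o["time_s"],2),"tcp",o["ee_pos"].round(4),"rest k,y,z",r.round(4),"toolx deg",round(np.degrees(2*np.arctan2(q[1],q[0])),2),"j",o["joint_pos"].round(2),"F",np.round(o["ft_force"],1),"w",round(o["grip_width"],4));return o
def brown(d,box=(0,480,0,640)):
    G=cv2.cvtColor(d["img"],cv2.COLOR_RGB2HSV).astype(int);m=(G[...,1]>125)&((G[...,0]<14)|(G[...,0]>172))&(G[...,2]>40)
    b=np.zeros_like(m);b[box[0]:box[1],box[2]:box[3]]=1;return m&b
def chisel():
    for n in("top","side"):
        d=bot.get_image(n);W=world(d);R=restf(W)
        m=brown(d)&(np.abs(R[...,0])<.35)&(np.abs(R[...,1])<.05)&(R[...,2]>.03)
        P=R[m]
        if len(P)<20: print(n,"few",len(P));continue
        c=np.median(P,0);P=P[np.linalg.norm(P-c,axis=1)<.12];L=cv2.fitLine(P.astype(np.float32),cv2.DIST_HUBER,0,.01,.01).ravel()
        v=L[:3]*np.sign(L[0]);t=(P-L[3:])@v;e=L[3:]+v*np.percentile(t,2);f=L[3:]+v*np.percentile(t,98)
        print(n,len(P),"slope deg",round(np.degrees(np.arcsin(-v[2])),1),"azim",round(np.degrees(np.arctan2(v[1],v[0])),1),"ends k,y,z",e.round(3),f.round(3))
E
python3 -c "
from h import *
pose();chisel()"
```

```text
t 5.4 tcp [0.5929 0.2015 0.2744] rest k,y,z [2.000e-04 3.400e-03 2.744e-01] toolx deg 84.94 j [-0.04  0.59 -0.57  1.47  0.33  1.19 -0.75] F [-0.3 -0.9 -2.5] w 0.0236
top 37 slope deg -0.1 azim -1.8 ends k,y,z [-0.115  0.002  0.28 ] [-0.032 -0.001  0.28 ]
side few 0
```

jog_arm([
  [[0,0.002,0.018],0],
  [[0,0,0.018],0],
  [[0,0,0.018],0],
  [[0,0,0.006],0],
  [[0,0,0.006],0],
  [[0,0,0.006],0],
  [[0,0,0],0],
])

```text
time_s: 6.08
ee_pos: [0.5959, 0.1996, 0.2071]
ee_rot: [0.738, 0.674, -0.002, 0.001]
ft_force: [0.3, -0.8, 0.2]
grip_width: 0.0235
gripper_force: 30.0
```

```bash
python3 -c "
from h import *
pose();chisel()"
```

```text
t 6.08 tcp [0.5959 0.1996 0.2071] rest k,y,z [-0.0014  0.0003  0.2071] toolx deg 84.8 j [-0.04  0.65 -0.55  1.56  0.38  1.04 -0.79] F [ 0.3 -0.8  0.2] w 0.0235
top 33 slope deg 7.7 azim 7.1 ends k,y,z [-0.12  -0.002  0.226] [-0.063  0.005  0.218]
side few 0
```

jog_arm([
  [[0,0,0.005],0],
  [[0,0,0.005],0],
  [[0,0,0.005],0],
  [[0,0,0.005],0],
  [[0,0,0.005],0],
  [[0,0,0.004],0],
  [[0,0,0],0],
  [[0,0,0],0],
])

```text
time_s: 6.85
ee_pos: [0.5958, 0.1995, 0.1773]
ee_rot: [0.739, 0.674, -0.003, 0.0]
ft_force: [-0.8, 1.9, 0.1]
grip_width: 0.0236
gripper_force: 30.0
```

Run:
```python
from h import *
pose();chisel()
d=bot.get_image("top");e=bot.get_image("side")
f=lambda i,y,x:cv2.resize(i["img"][y:y+140,x:x+140,::-1],(400,400),interpolation=2)
cv2.imwrite("pics/c4.png",np.hstack([f(d,160,180),f(e,130,240)]))
```

```text
t 6.85 tcp [0.5958 0.1995 0.1773] rest k,y,z [-0.0015  0.0003  0.1773] toolx deg 84.79 j [-0.05  0.68 -0.54  1.6   0.4   0.98 -0.81] F [-0.8  1.9  0.1] w 0.0236
top 22 slope deg 37.5 azim -1.0 ends k,y,z [-0.092  0.004  0.254] [-0.057  0.003  0.227]
side few 0
```

View pics/c4.png

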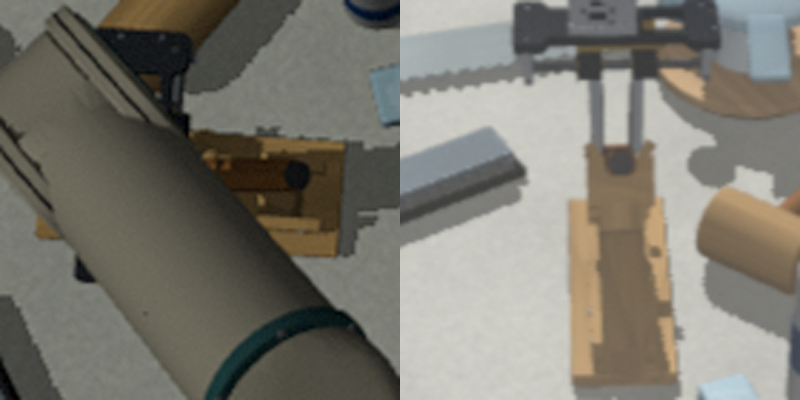

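The left crop (top view) shows the chisel in the channel, with the dark butt at about (283,222). The right crop (side view) shows the butt end sitting in the upper saddle at (317,186). Lower the last bit and release.

jog_arm([
  [[0,0,0.004],0],
  [[0,0,0.003],0],
  [[0,0,0],0],
  [[0,0,0],0],
])

```text
time_s: 7.38
ee_pos: [0.5961, 0.1995, 0.1708]
ee_rot: [0.739, 0.674, -0.002, 0.001]
ft_force: [-0.3, 1.4, 0.3]
grip_width: 0.0237
gripper_force: 30.0
```

jog_arm([
  [[0,0,0],0],
  [[0,0,0],0],
  [[0,0,0],0],
  [[0,0,0],0],
  [[0,0,0],0],
  [[0,0,0],0],
], fingers=0.1)

```text
time_s: 7.88
ee_pos: [0.5958, 0.1996, 0.1709]
ee_rot: [0.738, 0.674, -0.002, 0.0]
ft_force: [0.2, 0.5, 0.6]
grip_width: 0.0514
gripper_force: 0.0
```

jog_arm([
  [[0,0,-0.02],0],
  [[0,0,-0.035],0],
  [[0,0,-0.035],0],
  [[0,0,-0.035],0],
  [[0,0,-0.035],0],
  [[0.04,0,0],0],
  [[0.04,0,0],0],
  [[0.04,0,0],0],
  [[0,0,0],0],
  [[0,0,0],0],
])

```text
time_s: 8.72
ee_pos: [0.6056, 0.3232, 0.3297]
ee_rot: [0.737, 0.676, -0.002, -0.0]
ft_force: [-0.1, -0.0, -0.5]
grip_width: 0.0516
gripper_force: 0.0
```

Run:
```python
from h import *
pose();chisel()
d=bot.get_image("top");e=bot.get_image("side")
f=lambda i,y,x:cv2.resize(i["img"][y:y+140,x:x+140,::-1],(400,400),interpolation=2)
cv2.imwrite("pics/c5.png",np.hstack([f(d,160,180),f(e,130,240)]))
```

```text
t 8.72 tcp [0.6056 0.3232 0.3297] rest k,y,z [0.1226 0.0019 0.3297] toolx deg 85.11 j [-0.24  0.65 -0.57  1.2   0.34  1.39 -0.87] F [-0.1 -0.  -0.5] w 0.0516
top 30 slope deg 45.0 azim 2.7 ends k,y,z [-0.077  0.002  0.253] [0.01  0.006 0.166]
side few 0
```

View pics/c5.png

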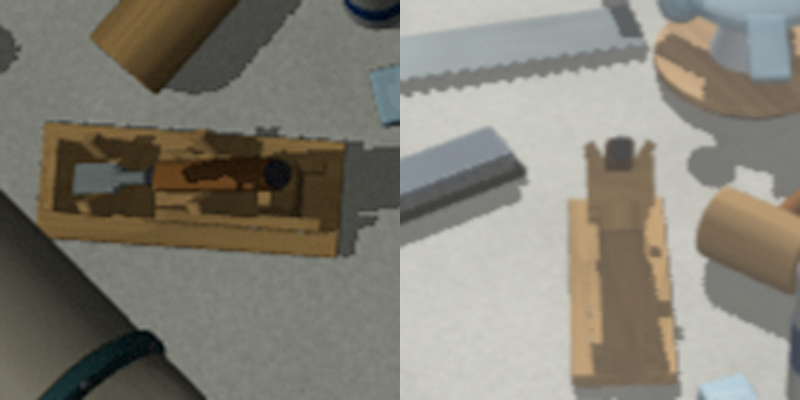

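The top crop (left) shows the chisel seated: blade at (213,222) in the low end, butt at (277,221), slope 45°. The side crop shows it upright in the saddle, with nothing disturbed. Now I'll regrasp near the butt.

jog_arm([
  [[-0.04,0.002,0],0],
  [[-0.04,0,0],0],
  [[-0.04,0,0],0],
  [[-0.04,0,0],0],
  [[-0.036,0,0],0],
  [[0,0,0],0],
  [[0,0,0],0],
], fingers=0.2)

```text
time_s: 9.5
ee_pos: [0.5919, 0.1196, 0.3317]
ee_rot: [0.741, 0.671, -0.003, 0.001]
ft_force: [0.3, 0.7, 1.3]
grip_width: 0.0563
gripper_force: 0.0
```

```bash
python3 -c "
from h import *
pose()"
```

```text
t 9.5 tcp [0.5919 0.1196 0.3317] rest k,y,z [-0.0814 -0.003   0.3317] toolx deg 84.36 j [ 0.11  0.5  -0.59  1.46  0.29  1.27 -0.61] F [0.3 0.7 1.3] w 0.0563
```

jog_arm([
  [[0.003,-0.001,0.03],0],
  [[0.003,-0.001,0.03],0],
  [[0,0,0.03],0],
  [[0,0,0.015],0],
  [[0,0,0.009],0],
  [[0,0,0],0],
  [[0,0,0],0],
])

```text
time_s: 10.08
ee_pos: [0.59, 0.1311, 0.2178]
ee_rot: [0.738, 0.675, -0.002, 0.0]
ft_force: [0.1, -0.2, -0.3]
grip_width: 0.0564
gripper_force: 0.0
```

```bash
python3 -c "
from h import *
pose()"
```

```text
t 10.08 tcp [0.59   0.1311 0.2178] rest k,y,z [-7.020e-02 -1.000e-04  2.178e-01] toolx deg 84.85 j [ 0.08  0.6  -0.56  1.62  0.36  1.03 -0.68] F [ 0.1 -0.2 -0.3] w 0.0564
```

jog_arm([
  [[0,0,0],0],
  [[0,0,0],0],
  [[0,0,0],0],
  [[0,0,0],0],
  [[0,0,0],0],
  [[0,0,0],0],
  [[0,0,0],0],
], fingers=-1)

```text
time_s: 10.67
ee_pos: [0.5899, 0.1302, 0.2176]
ee_rot: [0.739, 0.674, -0.002, 0.001]
ft_force: [-0.2, 0.0, 2.8]
grip_width: 0.0235
gripper_force: 30.0
```

jog_arm([
  [[0.016,0,-0.013],0],
  [[0.016,0,-0.013],0],
  [[0.016,0,-0.013],0],
  [[0.019,0,-0.01],0],
  [[0.019,0,-0.009],0],
  [[0.019,0,-0.009],0],
  [[0.02,0,-0.005],0],
  [[0.02,0,-0.005],0],
  [[0.018,0,-0.005],0],
  [[0,0,0],0],
])

```text
time_s: 11.5
ee_pos: [0.6032, 0.2982, 0.2986]
ee_rot: [0.737, 0.676, -0.001, -0.001]
ft_force: [-0.7, 1.2, -1.4]
grip_width: 0.0237
gripper_force: 30.0
```

Run:
```python
from h import *
pose();chisel()
e=bot.get_image("side");np.savez("side2.npz",**e)
cv2.imwrite("pics/c6.png",cv2.resize(e["img"][80:280,220:420,::-1],(600,600),interpolation=2))
```

```text
t 11.5 tcp [0.6032 0.2982 0.2986] rest k,y,z [0.0974 0.0021 0.2986] toolx deg 85.12 j [-0.2   0.64 -0.57  1.3   0.34  1.3  -0.85] F [-0.7  1.2 -1.4] w 0.0237
top few 2
side few 0
```

View pics/c6.png

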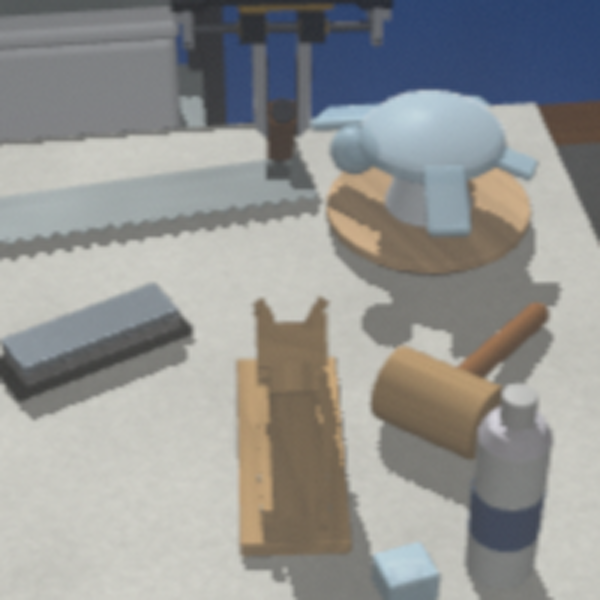

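The crop shows the chisel hanging from the fingers, with its butt near (315,115) and its ferrule near (314,137) in the side view. I'll work out its angle.

Run:
```python
from h import *
e=load("side2.npz");R=restf(world(e))
def p(th,s,g=(.0974,.0021,.3176)):
    k=g[0]+(.2328-s)*np.cos(th);z=g[2]-(.2328-s)*np.sin(th);return np.r_[O+AX*k+AY*g[1],z]
for t in(45,55,60,65,70,75,80,85,90,95): print(t,[proj(e,p(np.radians(t),s)).round(0).ravel().tolist() for s in(.262,.12,.06,0)])
for v in range(108,152,3): print(v,e["img"][v,308:322].sum(1).tolist(),np.round(R[v,312:317].mean(0),3))
```

```text
45 [[313.0, 114.0], [312.0, 126.0], [312.0, 131.0], [312.0, 136.0]]
55 [[313.0, 112.0], [312.0, 133.0], [312.0, 141.0], [312.0, 149.0]]
60 [[313.0, 111.0], [312.0, 137.0], [312.0, 146.0], [312.0, 155.0]]
65 [[313.0, 110.0], [313.0, 140.0], [312.0, 151.0], [312.0, 161.0]]
70 [[313.0, 109.0], [313.0, 143.0], [313.0, 155.0], [313.0, 167.0]]
75 [[313.0, 108.0], [313.0, 146.0], [313.0, 160.0], [313.0, 173.0]]
80 [[313.0, 107.0], [313.0, 148.0], [313.0, 163.0], [313.0, 178.0]]
85 [[313.0, 107.0], [313.0, 151.0], [313.0, 167.0], [313.0, 183.0]]
90 [[313.0, 106.0], [313.0, 153.0], [313.0, 171.0], [314.0, 187.0]]
95 [[313.0, 106.0], [313.0, 155.0], [314.0, 174.0], [314.0, 192.0]]
108 [284, 244, 243, 245, 246, 245, 242, 243, 243, 244, 230, 267, 325, 329] [ 1.673 -0.047 -0.571]
111 [284, 241, 247, 245, 249, 244, 247, 247, 244, 243, 232, 271, 323, 330] [ 1.668 -0.047 -0.588]
114 [280, 225, 227, 212, 207, 206, 203, 203, 208, 215, 218, 270, 324, 332] [ 0.069 -0.     0.341]
117 [280, 220, 208, 203, 204, 202, 205, 202, 207, 201, 211, 276, 327, 334] [ 0.063 -0.     0.336]
120 [290, 238, 224, 211, 193
[... 349 characters left out ...]
-0.002  0.264]
132 [493, 337, 229, 206, 199, 201, 204, 211, 225, 262, 284, 322, 451, 552] [ 0.15  -0.002  0.237]
135 [400, 293, 267, 245, 234, 231, 241, 256, 272, 281, 285, 285, 294, 342] [ 0.199 -0.004  0.196]
138 [396, 262, 242, 240, 242, 240, 242, 242, 264, 283, 291, 286, 284, 286] [ 0.236 -0.005  0.161]
141 [473, 472, 472, 469, 467, 467, 462, 457, 397, 309, 286, 287, 290, 284] [ 0.442 -0.01   0.015]
144 [472, 471, 470, 471, 468, 467, 464, 463, 463, 461, 460, 456, 453, 454] [ 0.117 -0.001  0.22 ]
147 [391, 385, 407, 438, 429, 382, 362, 365, 379, 393, 386, 371, 365, 363] [ 0.418 -0.009  0.006]
150 [362, 365, 363, 363, 361, 362, 367, 367, 363, 361, 360, 368, 378, 389] [ 0.407 -0.009  0.002]
```

Depth shows the chisel still lies at 45° in the grip, so gravity does not swing it. I will trap its edge in the corner between the table and the high end of the rest's base and walk the grip over in an arc until it stands upright.

jog_arm([
  [[0,0,-0.03],0],
  [[0,0,-0.03],0],
  [[0,0,-0.03],0],
  [[-0.04,0,0],0],
  [[-0.04,0,0],0],
  [[-0.04,0,0],0],
  [[-0.04,0,0],0],
  [[-0.04,0,0],0],
  [[-0.04,0,0],0],
  [[-0.04,0,0],0],
])

```text
time_s: 12.48
ee_pos: [0.5783, 0.0103, 0.3893]
ee_rot: [0.739, 0.673, -0.003, 0.001]
ft_force: [1.2, -0.8, -2.4]
grip_width: 0.0242
gripper_force: 30.0
```

jog_arm([
  [[-0.035,0,0],0],
  [[-0.035,0,0],0],
  [[-0.035,0,0],0],
  [[-0.03,0,0],0],
  [[0,0,0.04],0],
  [[0,0,0.04],0],
  [[0,0,0.04],0],
  [[0,0,0.04],0],
  [[0,0,0.04],0],
  [[0,0,0],0],
])

```text
time_s: 13.32
ee_pos: [0.5595, -0.1228, 0.1828]
ee_rot: [0.739, 0.674, -0.008, -0.005]
ft_force: [-3.3, -0.3, -3.9]
grip_width: 0.0238
gripper_force: 30.0
```

```bash
cat >> h.py <<'E'
def tilt(n="side"):
    d=bot.get_image(n);np.savez(n+"_t.npz",**d);R=restf(world(d));o=bot.get_obs();g=restf(o["ee_pos"]+[0,0,.019])
    G=cv2.cvtColor(d["img"],cv2.COLOR_RGB2HSV).astype(int)
    m=(np.abs(R[...,1]-g[1])<.016)&(np.abs(R[...,0]-g[0])<.2)&(R[...,2]<g[2]-.022)&(R[...,2]>g[2]-.22)&(R[...,2]>.03)
    n_,l,st,c=cv2.connectedComponentsWithStats(m.astype(np.uint8));
    P=R[l==1+st[1:,4].argmax()];L=cv2.fitLine(P.astype(np.float32),cv2.DIST_HUBER,0,.01,.01).ravel();v=-L[:3]*np.sign(L[2])
    print(n,len(P),"k,y per z-down",(v[:2]/-v[2]).round(3),"angle",np.round(np.degrees(np.arctan2(-v[2],v[0])),1),"z",P[:,2].min().round(3),P[:,2].max().round(3),"kmid",L[3:].round(3));return P
E
python3 -c "
from h import *
pose();tilt();tilt('top')"
```

```text
t 13.32 tcp [ 0.5595 -0.1228  0.1828] rest k,y,z [-0.3258  0.007   0.1828] toolx deg 84.7 j [ 0.48  0.59 -0.49  1.74  0.34  0.92 -0.25] F [-3.3 -0.3 -3.9] w 0.0238
side 798 k,y per z-down [-132.314   -2.763] angle 179.6 z 0.03 0.079 kmid [-0.399  0.003  0.071]
top 531 k,y per z-down [0.879 0.005] angle 48.7 z 0.035 0.187 kmid [-0.236  0.006  0.121]
```

jog_arm([
  [[0.008,0.003,0.01],0],
  [[0.008,0.003,0.01],0],
  [[0.007,0,0.008],0],
  [[0,0,0],0],
  [[0,0,0],0],
])

```text
time_s: 13.83
ee_pos: [0.5748, -0.0974, 0.1622]
ee_rot: [0.738, 0.675, -0.002, 0.0]
ft_force: [-0.3, -0.5, -2.2]
grip_width: 0.0237
gripper_force: 30.0
```

```bash
python3 -c "
from h import *
pose();tilt('top')"
```

```text
t 13.83 tcp [ 0.5748 -0.0974  0.1622] rest k,y,z [-0.2991 -0.0058  0.1622] toolx deg 84.92 j [ 0.42  0.62 -0.48  1.74  0.37  0.87 -0.31] F [-0.3 -0.5 -2.2] w 0.0237
top 448 k,y per z-down [ 0.865 -0.004] angle 49.1 z 0.031 0.159 kmid [-0.213 -0.004  0.1  ]
```

jog_arm([
  [[0.017,0,-0.006],0],
  [[0.017,0,-0.006],0],
  [[0.0175,0,-0.009],0],
  [[0.0175,0,-0.009],0],
  [[0.019,0,-0.007],0],
  [[0.019,0,-0.007],0],
  [[0.02,0,-0.003],0],
  [[0.02,0,-0.003],0],
  [[0,0,0],0],
])

```text
time_s: 14.63
ee_pos: [0.5902, 0.0505, 0.216]
ee_rot: [0.737, 0.676, -0.0, 0.003]
ft_force: [-2.7, -4.1, 12.4]
grip_width: 0.0237
gripper_force: 30.0
```

```bash
python3 -c "
from h import *
pose();tilt('top');tilt()"
```

```text
t 14.63 tcp [0.5902 0.0505 0.216 ] rest k,y,z [-0.1505 -0.0077  0.216 ] toolx deg 85.0 j [ 0.18  0.57 -0.51  1.67  0.33  0.99 -0.52] F [-2.7 -4.1 12.4] w 0.0237
top 709 k,y per z-down [0.86  0.008] angle 49.3 z 0.081 0.212 kmid [-0.014 -0.007  0.138]
side 450 k,y per z-down [0.398 0.026] angle 68.3 z 0.03 0.212 kmid [-0.137 -0.006  0.125]
```

```bash
cat >> h.py <<'E'
def prof(n="side"):
    d=bot.get_image(n);np.savez(n+"_t.npz",**d);W=world(d);R=restf(W);o=bot.get_obs();g=restf(o["ee_pos"]+[0,0,.019]);
    m=(np.abs(R[...,1]-g[1])<.009)&(np.abs(R[...,0]-g[0])<.25)&(R[...,2]<g[2]+.04)
    for z in np.arange(.0,g[2]+.04,.01):
        a=R[m&(abs(R[...,2]-z)<.005)&(R[...,0]<g[0]+.2)]
        if len(a)>2: print(round(z,2),len(a),np.percentile(a[:,0],[5,25,50,75,95]).round(3))
E
python3 -c "
from h import *
prof()"
```

```text
0.0 316 [-0.284 -0.254 -0.214 -0.172 -0.138]
0.01 36 [-0.294 -0.225 -0.134 -0.131 -0.113]
0.02 63 [-0.131 -0.125 -0.116 -0.106 -0.102]
0.03 16 [-0.108 -0.106 -0.105 -0.105 -0.103]
0.04 10 [-0.111 -0.109 -0.108 -0.107 -0.106]
0.05 14 [-0.114 -0.113 -0.112 -0.11  -0.109]
0.06 17 [-0.117 -0.116 -0.115 -0.114 -0.109]
0.07 151 [-0.4   -0.387 -0.372 -0.357 -0.116]
0.08 44 [-0.4   -0.383 -0.125 -0.117 -0.097]
0.09 10 [-0.128 -0.128 -0.126 -0.125 -0.112]
0.1 7 [-0.13  -0.13  -0.129 -0.129 -0.126]
0.11 6 [-0.133 -0.132 -0.13  -0.13  -0.129]
0.12 4 [-0.141 -0.138 -0.136 -0.135 -0.132]
0.13 10 [-0.145 -0.144 -0.143 -0.143 -0.141]
0.14 17 [-0.149 -0.147 -0.146 -0.146 -0.145]
0.15 15 [-0.154 -0.151 -0.151 -0.149 -0.147]
0.16 13 [-0.156 -0.155 -0.153 -0.152 -0.151]
0.17 17 [-0.157 -0.156 -0.156 -0.154 -0.153]
0.18 16 [-0.161 -0.16  -0.16  -0.158 -0.066]
0.19 43 [-0.163 -0.161 -0.063 -0.059 -0.055]
0.2 24 [-0.168 -0.166 -0.165 -0.061 -0.055]
0.21 15 [-0.17  -0.169 -0.169 -0.168 -0.166]
0.22 15 [-0.174 -0.171 -0.17  -0.169 -0.169]
0.23 18 [-0.178 -0.175 -0.174 -0.174 -0.172]
0.24 21 [-0.179 -0.178 -0.177 -0.177 -0.176]
0.25 17 [-0.182 -0.182 -0.181 -0.18  -0.178]
0.26 30 [-0.184 -0.183 -0.181 -0.179 -0.176]
0.27 49 [-0.184 -0.178 -0.175 -0.171 -0.166]
```

Run:
```python
from h import *
d=load("side_t.npz");R=restf(world(d));o=pose();g=restf(o["ee_pos"]+[0,0,.019])
for y0,y1 in((-.03,-.02),(-.02,-.014),(-.012,.012),(.014,.02),(.02,.03)):
  for z in(.22,.24,.26,.28):
    a=R[(R[...,1]-g[1]>y0)&(R[...,1]-g[1]<y1)&(abs(R[...,2]-z)<.01)&(abs(R[...,0]-g[0])<.06)]
    if len(a): print(y0,z,len(a),np.percentile(a[:,0],[10,50,90]).round(3),np.median(a[:,1]-g[1]).round(3))
```

```text
t 14.78 tcp [0.59   0.0476 0.2153] rest k,y,z [-0.1533 -0.0078  0.2153] toolx deg 84.77 j [ 0.19  0.57 -0.5   1.67  0.33  0.99 -0.52] F [-2.3 -2.6 13.9] w 0.0236
-0.03 0.22 4 [-0.161 -0.159 -0.158] -0.022
-0.03 0.24 13 [-0.163 -0.161 -0.158] -0.023
-0.03 0.26 17 [-0.162 -0.16  -0.158] -0.023
-0.03 0.28 18 [-0.162 -0.16  -0.159] -0.023
-0.02 0.22 12 [-0.162 -0.161 -0.158] -0.017
-0.02 0.24 13 [-0.161 -0.16  -0.157] -0.019
-0.02 0.26 20 [-0.162 -0.16  -0.157] -0.017
-0.02 0.28 23 [-0.161 -0.159 -0.149] -0.016
-0.012 0.22 55 [-0.174 -0.17  -0.165] 0.0
-0.012 0.24 53 [-0.18  -0.177 -0.164] 0.003
-0.012 0.26 96 [-0.183 -0.178 -0.167] 0.0
-0.012 0.28 25 [-0.175 -0.166 -0.153] 0.002
0.014 0.22 6 [-0.161 -0.16  -0.157] 0.016
0.014 0.24 12 [-0.163 -0.161 -0.158] 0.017
0.014 0.26 15 [-0.163 -0.161 -0.157] 0.018
0.014 0.28 12 [-0.164 -0.161 -0.159] 0.017
0.02 0.22 2 [-0.163 -0.162 -0.162] 0.021
0.02 0.24 9 [-0.164 -0.159 -0.154] 0.021
0.02 0.26 8 [-0.161 -0.159 -0.155] 0.021
0.02 0.28 14 [-0.163 -0.161 -0.159] 0.022
```

The edge has lodged instead on top of the base against the upper saddle's post, at about k −0.10, z 0.018, and the chisel leans at 73°. That corner works just as well, so I'll continue the arc about it.

jog_arm([
  [[0.006,0,-0.004],0],
  [[0.012,0,-0.002],0],
  [[0.012,0,-0.002],0],
  [[0.012,0,-0.001],0],
  [[0.012,0,0],0],
  [[0.012,0,0],0],
  [[0,0,0],0],
  [[0,0,0],0],
])

```text
time_s: 15.45
ee_pos: [0.5938, 0.1171, 0.2201]
ee_rot: [0.737, 0.675, -0.001, -0.001]
ft_force: [-0.2, 0.3, 0.3]
grip_width: 0.0022
gripper_force: 0.0
```

```bash
python3 -c "
from h import *
pose();prof()"
```

```text
t 15.45 tcp [0.5938 0.1171 0.2201] rest k,y,z [-0.0838 -0.0052  0.2201] toolx deg 84.98 j [ 0.07  0.59 -0.51  1.62  0.32  1.02 -0.62] F [-0.2  0.3  0.3] w 0.0022
0.0 321 [-0.285 -0.253 -0.215 -0.173 -0.139]
0.01 31 [-0.268 -0.2   -0.134 -0.131 -0.129]
0.02 24 [-0.134 -0.13  -0.128 -0.118 -0.1  ]
0.03 21 [-0.133 -0.131 -0.129 -0.127 -0.099]
0.04 20 [-0.131 -0.13  -0.129 -0.126 -0.099]
0.05 20 [-0.13  -0.129 -0.127 -0.125 -0.122]
0.06 19 [-0.129 -0.127 -0.124 -0.122 -0.096]
0.07 27 [-0.13  -0.127 -0.124 -0.101 -0.097]
0.08 27 [-0.129 -0.126 -0.124 -0.099  0.042]
0.09 23 [-0.13  -0.128 -0.123 -0.1   -0.098]
0.1 21 [-0.129 -0.124 -0.123 -0.1   -0.097]
0.11 14 [-0.127 -0.124 -0.123 -0.122 -0.113]
0.12 7 [-0.127 -0.125 -0.124 -0.124 -0.121]
0.13 17 [-0.129 -0.127 -0.125 -0.124 -0.12 ]
0.14 18 [-0.129 -0.128 -0.127 -0.126 -0.125]
0.15 20 [-0.129 -0.128 -0.127 -0.126 -0.125]
0.16 24 [-0.131 -0.128 -0.127 -0.124 -0.123]
0.17 22 [-0.13  -0.127 -0.124 -0.123 -0.122]
0.18 25 [-0.128 -0.125 -0.123 -0.122 -0.122]
0.19 19 [-0.127 -0.124 -0.122 -0.121 -0.12 ]
0.2 25 [-0.126 -0.124 -0.122 -0.121 -0.118]
0.21 24 [-0.124 -0.122 -0.122 -0.121 -0.119]
0.22 25 [-0.123 -0.121 -0.121 -0.12  -0.118]
0.23 24 [-0.123 -0.121 -0.119 -0.118 -0.117]
0.24 28 [-0.121 -0.119 -0.118 -0.117 -0.114]
0.25 20 [-0.119 -0.118 -0.116 -0.115 -0.114]
0.26 26 [-0.121 -0.118 -0.116 -0.115 -0.113]
0.27 32 [-0.117 -0.116 -0.114 -0.111 -0.101]
```

The chisel has slipped out of the grip and is now standing almost upright, leaning on the closed fingers. I'll check whether it is still.

```bash
cat >> h.py <<'E'
def stand(k0=-.2,k1=-.06,z0=.03,z1=.27,y=None):
    d=bot.get_image("side");np.savez("side_t.npz",**d);R=restf(world(d))
    m=brown(d)&(R[...,0]>k0)&(R[...,0]<k1)&(abs(R[...,1])<.04)&(R[...,2]>z0+.08)&(R[...,2]<z1);P=R[m]
    A=np.c_[P[:,2]-.2,np.ones(len(P))];f=np.linalg.lstsq(A,P[:,:2],rcond=None)[0]
    r=np.abs(P[:,0]-A@f[:,0])<.004;f=np.linalg.lstsq(A[r],P[r,:2],rcond=None)[0]
    print(len(P),"dk/dz",f[0,0].round(3),"deg",np.degrees(np.arctan(f[0,0])).round(1),"dy/dz",f[0,1].round(3),"front k,y at z=.2",f[1].round(4),"z range",P[:,2].min().round(3),P[:,2].max().round(3))
E
python3 -c "
from h import *
stand();stand();pose()"
```

```text
Traceback (most recent call last):
  File "h.py", line 48, in stand
    print(len(P),"dk/dz",f[0,0].round(3),"deg",np.degrees(np.arctan(f[0,0])).round(1),"dy/dz",f[0,1].round(3),"front k,y at z=.2",f[1].round(4),"z range",P[:,2].min().round(3),P[:,2].max().round(3))
                                                                                                                                                          ~~~~~~~~~~^^
ValueError: zero-size array to reduction operation minimum which has no identity
```

Run:
```python
from h import *
prof();d=load("side_t.npz");e=bot.get_image("top")
f=lambda i,y,x:cv2.resize(i["img"][y:y+140,x:x+140,::-1],(400,400),interpolation=2)
cv2.imwrite("pics/c9.png",np.hstack([f(e,160,180),f(d,130,240)]))
```

```text
0.0 315 [-0.285 -0.255 -0.217 -0.174 -0.14 ]
0.01 36 [-0.266 -0.192 -0.136 -0.132 -0.127]
0.02 23 [-0.133 -0.132 -0.129 -0.113 -0.096]
0.03 17 [-0.133 -0.131 -0.13  -0.129 -0.12 ]
0.04 23 [-0.132 -0.131 -0.129 -0.126 -0.099]
0.05 19 [-0.132 -0.131 -0.128 -0.127 -0.123]
0.06 23 [-0.128 -0.127 -0.125 -0.111 -0.097]
0.07 24 [-0.128 -0.126 -0.125 -0.115 -0.096]
0.08 28 [-0.129 -0.126 -0.124 -0.1   -0.098]
0.09 20 [-0.128 -0.125 -0.12  -0.098 -0.096]
0.1 18 [-0.128 -0.126 -0.124 -0.106 -0.097]
0.11 15 [-0.126 -0.125 -0.122 -0.12  -0.101]
0.12 9 [-0.127 -0.126 -0.125 -0.122 -0.122]
0.13 17 [-0.129 -0.128 -0.126 -0.125 -0.12 ]
0.14 18 [-0.13  -0.129 -0.127 -0.125 -0.123]
0.15 24 [-0.13  -0.129 -0.127 -0.126 -0.123]
0.16 23 [-0.129 -0.127 -0.125 -0.124 -0.122]
0.17 27 [-0.13  -0.127 -0.125 -0.124 -0.122]
0.18 19 [-0.126 -0.125 -0.123 -0.122 -0.12 ]
0.19 23 [-0.125 -0.124 -0.124 -0.123 -0.121]
0.2 25 [-0.125 -0.124 -0.123 -0.12  -0.119]
0.21 25 [-0.125 -0.123 -0.122 -0.12  -0.119]
0.22 23 [-0.123 -0.122 -0.119 -0.118 -0.117]
0.23 24 [-0.123 -0.121 -0.12  -0.118 -0.117]
0.24 26 [-0.123 -0.119 -0.119 -0.118 -0.116]
0.25 23 [-0.119 -0.119 -0.118 -0.116 -0.115]
0.26 27 [-0.121 -0.118 -0.117 -0.115 -0.113]
0.27 32 [-0.118 -0.115 -0.114 -0.112 -0.096]
```

View pics/c9.png

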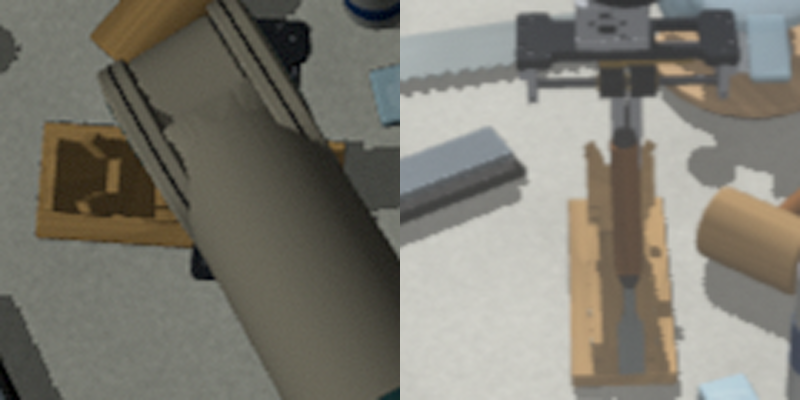

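The side crop shows the chisel standing on its edge on the base's end at about (461,260 in the full frame), with its butt near (458,179) leaning on the closed fingers, not moving. I can straighten it a little and regrip it centred.

jog_arm([
  [[-0.004,0,0],0],
  [[-0.004,0,0],0],
  [[-0.003,0,0],0],
  [[0,0,0],0],
  [[0,0,0],0],
], fingers=-0.57)

```text
time_s: 16.07
ee_pos: [0.5932, 0.1021, 0.2203]
ee_rot: [0.739, 0.674, -0.002, 0.001]
ft_force: [-0.6, 0.5, -0.1]
grip_width: 0.0203
gripper_force: 0.0
```

```bash
cat >> h.py <<'E'
def handle():
    d=bot.get_image("side");np.savez("side_t.npz",**d);R=restf(world(d));o=pose();g=restf(o["ee_pos"]+[0,0,.019])
    q=lambda z,w=.006:R[(abs(R[...,2]-z)<w)&(abs(R[...,1]-g[1])<.035)&(R[...,0]<g[0]+.03)&(R[...,0]>g[0]-.09)]
    for z in(.03,.05,.14,.16,.18,.2,.22,.24,.26,.28):
        a=q(z)
        if len(a)<5: continue
        kf=np.percentile(a[:,0],5);b=a[a[:,0]<kf+.008];print(z,len(b),"front",np.median(b[:,0]).round(4),"y",b[:,1].min().round(4),b[:,1].max().round(4))
E
python3 -c "
from h import *
handle()"
```

```text
t 16.12 tcp [0.5932 0.1025 0.2203] rest k,y,z [-0.0984 -0.006   0.2203] toolx deg 84.77 j [ 0.09  0.58 -0.5   1.63  0.32  1.02 -0.6 ] F [-0.2  0.7 -0.8] w 0.0204
0.03 25 front -0.1307 y -0.0202 0.0012
0.05 34 front -0.1293 y -0.0201 0.0011
0.14 26 front -0.1337 y -0.0194 0.0008
0.16 36 front -0.1336 y -0.0194 0.003
0.18 39 front -0.133 y -0.0192 0.0029
0.2 39 front -0.1321 y -0.0192 0.0029
0.22 37 front -0.1323 y -0.0191 0.0027
0.24 39 front -0.1302 y -0.019 0.0025
0.26 42 front -0.1299 y -0.019 0.0024
0.28 29 front -0.1271 y -0.0167 0.0021
```

jog_arm([
  [[0,0.002,0],0],
], fingers=-0.2)

```text
time_s: 16.2
ee_pos: [0.595, 0.1028, 0.2204]
ee_rot: [0.738, 0.674, -0.002, 0.0]
ft_force: [-0.5, -0.5, 0.0]
grip_width: 0.0242
gripper_force: 0.0
```

jog_arm([
  [[-0.002,0,0],0],
])

```text
time_s: 16.28
ee_pos: [0.5953, 0.1012, 0.2204]
ee_rot: [0.738, 0.675, -0.002, 0.0]
ft_force: [0.5, 0.3, -0.3]
grip_width: 0.0304
gripper_force: 0.0
```

jog_arm([
  [[-0.015,0,0],0],
  [[0,0,0],0],
], fingers=-1)

```text
time_s: 16.45
ee_pos: [0.5938, 0.0827, 0.2201]
ee_rot: [0.739, 0.673, -0.003, 0.001]
ft_force: [2.7, -1.6, -1.6]
grip_width: 0.0239
gripper_force: 30.0
```

```bash
python3 -c "
from h import *
handle()"
```

```text
t 16.5 tcp [0.5938 0.0832 0.2201] rest k,y,z [-0.1176 -0.0082  0.2201] toolx deg 84.67 j [ 0.12  0.58 -0.5   1.63  0.32  1.02 -0.58] F [ 0.9 -3.9  0.1] w 0.024
0.03 27 front -0.1304 y -0.0204 0.0013
0.05 29 front -0.128 y -0.0203 0.0011
0.14 27 front -0.1268 y -0.0197 0.0005
0.16 38 front -0.1253 y -0.0198 0.0004
0.18 39 front -0.1237 y -0.0197 0.0003
0.2 38 front -0.1218 y -0.0197 0.0001
0.22 42 front -0.1198 y -0.0242 0.0072
0.24 44 front -0.1251 y -0.0334 0.0119
0.26 48 front -0.1256 y -0.0333 0.0141
0.28 49 front -0.1251 y -0.0331 0.0139
```

Caught: the handle is gripped near the butt with 30 N and a 5° lean, which is inside the tolerance. I'll lift it clear and check the hang.

jog_arm([
  [[0,0,-0.005],0],
  [[0,0,-0.01],0],
  [[0,0,-0.015],0],
  [[0,0,-0.02],0],
  [[-0.02,0,-0.02],0],
  [[-0.02,0,-0.02],0],
  [[-0.02,0,-0.01],0],
  [[-0.02,0,0],0],
  [[0,0,0],0],
  [[0,0,0],0],
])

```text
time_s: 17.33
ee_pos: [0.5867, 0.0066, 0.3214]
ee_rot: [0.739, 0.674, -0.002, 0.0]
ft_force: [-0.2, -0.2, -2.4]
grip_width: 0.0239
gripper_force: 30.0
```

```bash
cat >> h.py <<'E'
def hang(n="side"):
    d=bot.get_image(n);np.savez(n+"_t.npz",**d);W=world(d);o=pose();p=o["ee_pos"];q=o["ee_rot"];a=2*np.arctan2(q[1],q[0])
    X=np.array([np.cos(a),np.sin(a)]);Y=np.array([np.sin(a),-np.cos(a)]);R=np.stack([(W[...,:2]-p[:2])@X,(W[...,:2]-p[:2])@Y,W[...,2]-p[2]],-1)
    m=(abs(R[...,0])<.05)&(abs(R[...,1])<.05)&(R[...,2]<.05)&(R[...,2]>-.25)
    for z in np.arange(.03,-.245,-.02):
        b=R[m&(abs(R[...,2]-z)<.01)]
        if len(b)<4: continue
        print("dz",round(z,2),len(b),"toolx",np.percentile(b[:,0],[5,50,95]).round(4),"tooly",np.percentile(b[:,1],[3,50,97]).round(4))
E
python3 -c "
from h import *
hang()"
```

```text
t 17.38 tcp [0.5866 0.0081 0.3211] rest k,y,z [-0.193  -0.008   0.3211] toolx deg 84.85 j [ 0.28  0.47 -0.53  1.52  0.25  1.22 -0.39] F [ 0.6  0.7 -3.4] w 0.0239
dz 0.03 173 toolx [-0.0111 -0.0038  0.0028] tooly [-0.0211  0.0028  0.0239]
dz 0.01 145 toolx [-0.0102 -0.0038  0.0007] tooly [-0.0191  0.0007  0.0221]
dz -0.01 83 toolx [-0.0063 -0.0035  0.0008] tooly [-0.0101  0.0008  0.0117]
dz -0.03 78 toolx [-0.008  -0.0049  0.0025] tooly [-0.0102  0.0006  0.0117]
dz -0.05 83 toolx [-0.0101 -0.007   0.0012] tooly [-0.0103  0.0005  0.0118]
dz -0.07 73 toolx [-0.0117 -0.0085  0.0065] tooly [-0.0103  0.0005  0.0119]
dz -0.09 40 toolx [-0.0123 -0.0079 -0.0028] tooly [-0.0063  0.0006  0.01  ]
dz -0.11 33 toolx [-0.0092 -0.0065 -0.0032] tooly [-0.0038  0.0007  0.0054]
dz -0.13 34 toolx [-0.0115 -0.009  -0.0042] tooly [-0.0063  0.0007  0.0077]
dz -0.15 63 toolx [-0.011  -0.0081 -0.0048] tooly [-0.0088  0.0029  0.0126]
dz -0.17 64 toolx [-0.014  -0.0099 -0.0065] tooly [-0.0091  0.0007  0.0127]
dz -0.19 63 toolx [-0.0143 -0.0121 -0.0087] tooly [-0.0092  0.0007  0.0127]
dz -0.21 8 toolx [-0.012  -0.011  -0.0105] tooly [-0.0092  0.0043  0.0123]
```

Hanging well: 4.8° off plumb, edge 9.5 mm behind the tool axis and 203 mm below the TCP. On to the ice.

jog_arm([
  [[0,0,0],-0.08],
  [[0,0,0],-0.08],
  [[-0.036,-0.0016,0],0],
  [[-0.036,-0.0016,0],0],
  [[-0.036,-0.0016,0],0],
  [[-0.036,-0.0016,0],0],
  [[-0.036,-0.0016,0],0],
  [[-0.035,-0.0016,0],0],
  [[0,0,0],0],
  [[0,0,0],0],
])

```text
time_s: 18.22
ee_pos: [0.5921, -0.2096, 0.3207]
ee_rot: [0.683, 0.73, -0.002, -0.0]
ft_force: [0.3, 0.5, -2.4]
grip_width: 0.0236
gripper_force: 30.0
```

Run:
```python
from h import *
hang();d=load("side_t.npz")
# cut in the side image: brightness profile along columns near cut, cast at z=.072
C=np.array([.593,-.2157]);u=np.array([np.cos(.0716),np.sin(.0716)]);n=np.array([-u[1],u[0]])
g=cv2.cvtColor(d["img"],cv2.COLOR_RGB2GRAY).astype(float)
for s in(-.04,-.03,-.02,.02,.03,.04):
    w=np.arange(-.016,.0161,.002);P=np.c_[C+s*u+w[:,None]*n,np.full(len(w),.072)];q=proj(d,P).astype(np.float32)
    print(s,cv2.remap(g.astype(np.float32),q[:,:1],q[:,1:],1).ravel().round(0).astype(int).tolist())
```

```text
t 18.27 tcp [ 0.5925 -0.207   0.321 ] rest k,y,z [-0.4066 -0.0335  0.321 ] toolx deg 94.02 j [ 0.6   0.54 -0.54  1.41  0.28  1.27  0.12] F [-0.   0.4 -2.5] w 0.024
dz 0.03 221 toolx [-0.0116 -0.0045  0.0013] tooly [-0.0228  0.0024  0.0237]
dz 0.01 181 toolx [-0.0118 -0.0055  0.0002] tooly [-0.0224  0.0009  0.0222]
dz -0.01 97 toolx [-0.0071 -0.0049 -0.0019] tooly [-0.0106 -0.0009  0.011 ]
dz -0.03 112 toolx [-0.0086 -0.0063  0.0091] tooly [-0.0113 -0.0012  0.0113]
dz -0.05 98 toolx [-0.0105 -0.008   0.0076] tooly [-0.0113 -0.0027  0.0115]
dz -0.07 97 toolx [-0.0123 -0.0095  0.0065] tooly [-0.0111 -0.0015  0.0115]
dz -0.09 42 toolx [-0.0118 -0.0094 -0.006 ] tooly [-0.0096 -0.001   0.0062]
dz -0.11 40 toolx [-0.0102 -0.007  -0.0035] tooly [-0.0047 -0.0004  0.0057]
dz -0.13 48 toolx [-0.0116 -0.0091 -0.0045] tooly [-0.007  -0.0008  0.0075]
dz -0.15 80 toolx [-0.0119 -0.0097 -0.0056] tooly [-0.011   0.0012  0.0123]
dz -0.17 75 toolx [-0.0134 -0.0109 -0.0089] tooly [-0.0112  0.0004  0.012 ]
dz -0.19 71 toolx [-0.0151 -0.0131 -0.0111] tooly [-0.0115 -0.0007  0.0106]
dz -0.21 9 toolx [-0.0142 -0.0136 -0.0128] tooly [-0.0085 -0.0003  0.0104]
-0.04 [194, 197, 192, 178, 160, 144, 143, 151, 163, 179, 194, 203, 204, 204, 204, 203, 204]
-0.03 [190, 193, 190, 178, 158, 144, 143, 150, 162, 177, 189, 193, 192, 192, 192, 193, 192]
-0.02 [191, 191, 184, 165, 153, 148, 148, 154, 159, 178, 196, 194, 194, 194, 195, 197, 198]
0.02 [191, 188, 176, 161, 152, 146, 145, 150, 159, 179, 193, 191, 190, 190, 191, 192, 195]
0.03 [191, 189, 181, 165, 159, 152, 146, 152, 168, 187, 204, 200, 199, 199, 199, 198, 197]
0.04 [189, 189, 183, 165, 154, 150, 158, 153, 158, 175, 195, 202, 204, 204, 204, 204, 203]
```

jog_arm([
  [[-0.001,0,0.012],0],
  [[-0.001,0,0.012],0],
  [[0,0,0.01],0],
  [[0,0,0],0],
  [[0,0,0],0],
  [[0,0,0],0],
])

```text
time_s: 18.77
ee_pos: [0.5927, -0.2098, 0.2881]
ee_rot: [0.682, 0.732, -0.002, 0.001]
ft_force: [0.3, 0.6, -2.5]
grip_width: 0.0237
gripper_force: 30.0
```

Run:
```python
from h import *
pose();d=bot.get_image("side");np.savez("side_t.npz",**d)
C=np.array([.593,-.2157]);u=np.array([np.cos(.0716),np.sin(.0716)]);n=np.array([-u[1],u[0]])
q=proj(d,np.r_[C,.085])[0].astype(int);print(q)
c=cv2.resize(d["img"][q[1]-35:q[1]+35,q[0]-45:q[0]+45,::-1],(720,560),interpolation=cv2.INTER_NEAREST)
def mk(P,col):
    for p in proj(d,P): cv2.circle(c,tuple(int(v) for v in ((p-(q-[45,35]))*8)),3,col,-1)
for s in(-.05,.05):
  for w in(-.006,.006): mk(np.r_[C+s*u+w*n,.072],(0,0,255))
cv2.imwrite("pics/c10.png",c)
```

```text
t 18.77 tcp [ 0.5927 -0.2098  0.2881] rest k,y,z [-0.4094 -0.034   0.2881] toolx deg 94.06 j [ 0.61  0.57 -0.53  1.46  0.3   1.2   0.1 ] F [ 0.3  0.6 -2.5] w 0.0237
[338 332]
```

View pics/c10.png

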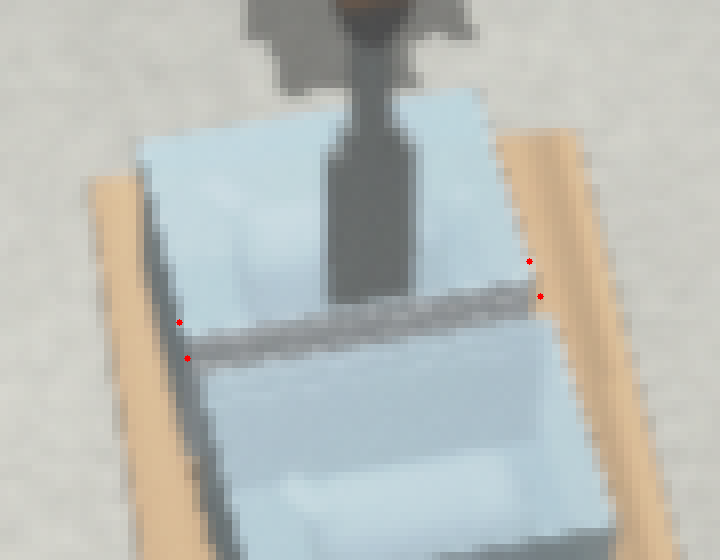

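The crop shows the blade's lower end at about (369,301) crop pixels, just above the cut. At that column the dark band of the cut runs from about 302 to 342, slightly nearer the camera than the red dots I predicted.

Run:
```python
from h import *
d=load("side_t.npz");q=np.array([338,332])-[45,35];f=lambda x,y:q+np.array([x,y])/8-.5+.5/8
C=np.array([.593,-.2157]);u=np.array([np.cos(.0716),np.sin(.0716)]);n=np.array([-u[1],u[0]])
for nm,x,y,z in(("far",369,302,.072),("near",369,342,.072),("blade edge",369,302,.085),("L",189,330,.072),("R",535,290,.072)):
    P=ray(d,f(x,y),z)[0,:2];print(nm,P.round(4),"s,w",((P-C)@u).round(4),((P-C)@n).round(4))
g=cv2.cvtColor(d["img"],cv2.COLOR_RGB2GRAY)
for x in(300,330,440,470): c=int(f(x,0)[0]);print(x,g[360-30:360-10,c] if 0 else g[q[1]+32:q[1]+50,c].tolist())
```

```text
far [ 0.595  -0.2122] s,w 0.0022 0.0034
near [ 0.5929 -0.2254] s,w -0.0008 -0.0096
blade edge [ 0.5932 -0.2214] s,w -0.0002 -0.0057
L [ 0.5443 -0.2147] s,w -0.0485 0.0045
R [ 0.6414 -0.2144] s,w 0.0484 -0.0022
300 [205, 201, 198, 196, 194, 194, 194, 190, 159, 153, 144, 150, 165, 191, 193, 190, 192, 190]
330 [165, 165, 165, 164, 164, 170, 178, 171, 160, 145, 141, 160, 188, 193, 189, 191, 192, 190]
440 [191, 191, 190, 190, 192, 159, 148, 143, 152, 163, 187, 195, 191, 190, 188, 187, 187, 186]
470 [199, 200, 200, 204, 178, 153, 143, 147, 156, 184, 194, 190, 192, 189, 187, 187, 187, 187]
```

jog_arm([
  [[-0.0005,0,0.006],0],
  [[0,0,0.006],0],
  [[0,0,0.006],0],
  [[0,0,0.003],0],
  [[0,0,0],0],
])

```text
time_s: 19.23
ee_pos: [0.5912, -0.2115, 0.2652]
ee_rot: [0.682, 0.731, -0.003, -0.001]
ft_force: [0.9, -0.4, -2.3]
grip_width: 0.0239
gripper_force: 30.0
```

jog_arm([
  [[0,0,0.005],0],
  [[0,0,0.005],0],
  [[0,0,0.005],0],
  [[0,0,0.005],0],
  [[0,0,0.002],0],
  [[0,0,0],0],
  [[0,0,0],0],
])

```text
time_s: 19.82
ee_pos: [0.5919, -0.2116, 0.2443]
ee_rot: [0.682, 0.731, -0.002, 0.0]
ft_force: [-1.0, 0.0, -3.0]
grip_width: 0.024
gripper_force: 30.0
```

```bash
python3 -c "
from h import *
hang()"
```

```text
t 19.87 tcp [ 0.5921 -0.2116  0.2446] rest k,y,z [-0.4112 -0.0336  0.2446] toolx deg 93.97 j [ 0.6   0.6  -0.52  1.52  0.32  1.11  0.08] F [-0.3  0.5 -1.8] w 0.0238
dz 0.03 186 toolx [-0.0091 -0.002   0.0037] tooly [-0.0224  0.0019  0.0242]
dz 0.01 149 toolx [-0.0087 -0.002   0.0015] tooly [-0.0221  0.0029  0.023 ]
dz -0.01 83 toolx [-0.0051 -0.0022  0.0002] tooly [-0.0105  0.001   0.0119]
dz -0.03 90 toolx [-0.0066 -0.0035  0.0076] tooly [-0.0106 -0.0008  0.012 ]
dz -0.05 89 toolx [-0.0078 -0.006   0.0059] tooly [-0.0105 -0.0008  0.0124]
dz -0.07 84 toolx [-0.0096 -0.0075  0.0043] tooly [-0.0109 -0.0009  0.0124]
dz -0.09 37 toolx [-0.0092 -0.0072 -0.0031] tooly [-0.0077  0.0001  0.0086]
dz -0.11 28 toolx [-0.0075 -0.0057 -0.003 ] tooly [-0.0035  0.0005  0.0061]
dz -0.13 41 toolx [-0.0094 -0.0059 -0.0024] tooly [-0.0067  0.0008  0.0084]
dz -0.15 72 toolx [-0.0092 -0.0064 -0.0023] tooly [-0.0106  0.0004  0.0128]
dz -0.17 1425 toolx [-0.0456 -0.0032  0.045 ] tooly [-0.0466 -0.004   0.0472]
dz -0.19 120 toolx [-0.0298 -0.0024  0.0344] tooly [-0.0489 -0.031   0.0471]
dz -0.21 45 toolx [-0.0399 -0.0015  0.0472] tooly [-0.0493 -0.0483 -0.0468]
dz -0.23 61 toolx [-0.0437 -0.0043  0.0473] tooly [-0.0499 -0.0487 -0.047 ]
```

The blade is upright, about 30 mm deep in the cut with no contact force. Now the quarter turn about the blade's own axis.

jog_arm([
  [[-0.0001,0.0011,0],0.12],
  [[-0.0001,0.0011,0],0.12],
  [[-0.0001,0.0011,0],0.12],
  [[-0.0001,0.0011,0],0.12],
  [[-0.0001,0.0011,0],0.12],
  [[-0.0001,0.0011,0],0.12],
  [[-0.0001,0.0011,0],0.12],
])

```text
time_s: 20.45
ee_pos: [0.5991, -0.2148, 0.2448]
ee_rot: [0.922, 0.387, -0.002, 0.002]
ft_force: [-0.3, 0.4, -3.1]
grip_width: 0.0238
gripper_force: 30.0
```

jog_arm([
  [[-0.0001,0.0011,0],0.12],
  [[-0.0001,0.0011,0],0.12],
  [[-0.0001,0.0011,0],0.12],
  [[-0.0001,0.0011,0],0.12],
  [[-0.0001,0.0011,0],0.12],
  [[-0.0001,0.0011,0],0.12],
  [[0,0,0],0],
  [[0,0,0],0],
  [[0,0,0],0],
])

```text
time_s: 21.2
ee_pos: [0.6016, -0.22, 0.2446]
ee_rot: [0.999, 0.042, -0.001, 0.002]
ft_force: [0.6, 0.4, -3.7]
grip_width: 0.024
gripper_force: 30.0
```

```bash
cat >> h.py <<'E'
def gap(n):
    d=bot.get_image(n);np.savez(n+"_t.npz",**d);C=np.array([.593,-.2157]);u=np.array([np.cos(.0716),np.sin(.0716)]);nn=np.array([-u[1],u[0]])
    g=cv2.cvtColor(d["img"],cv2.COLOR_RGB2GRAY).astype(np.float32)
    for s in(-.04,-.03,.03,.04):
        w=np.arange(-.03,.0301,.003);P=np.c_[C+s*u+w[:,None]*nn,np.full(len(w),.072)];q=proj(d,P).astype(np.float32)
        print(n,s,cv2.remap(g,q[:,:1],q[:,1:],1).ravel().astype(int).tolist())
E
python3 -c "
from h import *
hang();gap('side');gap('top')"
```

```text
t 21.25 tcp [ 0.6016 -0.2201  0.2446] rest k,y,z [-0.4189 -0.0438  0.2446] toolx deg 4.74 j [ 0.37  0.58 -0.1   1.49  0.07  1.07 -1.24] F [-0.4 -0.6 -2.6] w 0.0236
dz 0.03 47 toolx [-0.0078 -0.0001  0.0096] tooly [-0.0189  0.0218  0.0244]
dz 0.01 60 toolx [-0.0077  0.0016  0.0184] tooly [-0.018   0.0206  0.0235]
dz -0.01 63 toolx [-0.0028  0.0064  0.0173] tooly [-0.0079  0.0098  0.0121]
dz -0.03 89 toolx [-0.005   0.0026  0.0146] tooly [-0.0059  0.0096  0.0118]
dz -0.05 84 toolx [-0.0065 -0.0002  0.0126] tooly [-0.0075  0.0098  0.0123]
dz -0.07 75 toolx [-0.0081 -0.0012  0.0112] tooly [-0.0067  0.0098  0.0123]
dz -0.09 30 toolx [-0.0076 -0.0014  0.0079] tooly [0.0009 0.0071 0.01  ]
dz -0.11 30 toolx [-0.0064 -0.0033  0.0022] tooly [-0.0009  0.0033  0.0068]
dz -0.13 33 toolx [-0.008  -0.0048  0.0018] tooly [-0.0024  0.0035  0.0076]
dz -0.15 30 toolx [-0.0074 -0.0057 -0.0012] tooly [-0.0111  0.0072  0.012 ]
dz -0.17 1215 toolx [-0.0454 -0.0079  0.0394] tooly [-0.0472  0.0104  0.0474]
dz -0.19 216 toolx [-0.0487 -0.0112  0.0452] tooly [-0.038  -0.0148 -0.0077]
dz -0.21 100 toolx [-0.049
[... 300 characters left out ...]
 152, 145, 161, 182, 203, 202, 201, 200, 201, 202, 202, 204]
side 0.03 [186, 187, 189, 188, 188, 170, 139, 135, 135, 137, 144, 150, 149, 154, 173, 191, 189, 189, 190, 192, 197]
side 0.04 [191, 190, 189, 189, 188, 174, 141, 136, 136, 136, 139, 146, 148, 153, 168, 194, 199, 199, 202, 202, 201]
top -0.04 [115, 116, 115, 115, 120, 124, 99, 94, 83, 65, 64, 62, 73, 106, 121, 112, 107, 111, 120, 119, 117]
top -0.03 [115, 115, 115, 115, 117, 104, 102, 98, 88, 69, 62, 60, 52, 105, 121, 115, 115, 115, 114, 115, 114]
top 0.03 [95, 115, 98, 82, 84, 70, 23, 22, 25, 22, 21, 21, 23, 22, 22, 20, 22, 22, 22, 21, 23]
top 0.04 [48, 99, 83, 80, 84, 71, 32, 22, 22, 22, 22, 23, 19, 23, 22, 21, 22, 21, 19, 20, 22]
```

The faces are now about 24 mm apart and the blade is crosswise within a degree. I'll turn back a little to free the blade, then draw it straight up.

jog_arm([
  [[0,0,0],0],
  [[-0.0001,-0.0011,0],-0.12],
  [[-0.0001,-0.0011,0],-0.12],
  [[-0.0001,-0.0011,0],-0.12],
  [[-0.0001,-0.0011,0],-0.12],
  [[0,0,-0.01],0],
  [[0,0,-0.02],0],
  [[0,0,-0.03],0],
  [[0,0,-0.03],0],
  [[0,0,0],0],
])

```text
time_s: 22.18
ee_pos: [0.6037, -0.2167, 0.342]
ee_rot: [0.962, 0.275, 0.004, 0.005]
ft_force: [0.8, 0.3, -1.5]
grip_width: 0.024
gripper_force: 30.0
```

jog_arm([
  [[0,0,0],-0.12],
  [[0,0,0],-0.12],
  [[0,0,0],-0.12],
  [[0,0,0],-0.12],
  [[0,0,0],-0.12],
  [[0,0,0],-0.12],
  [[0,0,0],-0.12],
  [[0,0,0],-0.06],
  [[0,0,0],0],
  [[0,0,0],0],
])

```text
time_s: 23.02
ee_pos: [0.6, -0.2161, 0.3343]
ee_rot: [0.746, 0.665, -0.002, 0.0]
ft_force: [-0.2, -1.1, -2.8]
grip_width: 0.0239
gripper_force: 30.0
```

```bash
python3 -c "
from h import *
hang();gap('side')"
```

```text
t 23.07 tcp [ 0.6001 -0.2161  0.3344] rest k,y,z [-0.415  -0.0419  0.3344] toolx deg 83.46 j [ 0.56  0.54 -0.46  1.35  0.24  1.3  -0.02] F [ 0.3 -1.  -2.7] w 0.0241
dz 0.03 209 toolx [-0.0088 -0.0019  0.0032] tooly [-0.0214  0.0026  0.0241]
dz 0.01 190 toolx [-0.0089 -0.0018  0.0023] tooly [-0.0216  0.0014  0.0231]
dz -0.01 105 toolx [-0.0048 -0.0021  0.0023] tooly [-0.0105  0.0003  0.0116]
dz -0.03 103 toolx [-0.0067 -0.0041 -0.0006] tooly [-0.0107  0.0007  0.0122]
dz -0.05 101 toolx [-0.0084 -0.0055 -0.0021] tooly [-0.0103  0.0012  0.0128]
dz -0.07 82 toolx [-0.0094 -0.0074 -0.0054] tooly [-0.0099 -0.      0.0116]
dz -0.09 46 toolx [-0.0093 -0.0072 -0.0039] tooly [-0.0066  0.0006  0.0086]
dz -0.11 30 toolx [-0.0075 -0.0051 -0.003 ] tooly [-0.0029  0.0011  0.0054]
dz -0.13 52 toolx [-0.009  -0.0064 -0.0017] tooly [-0.0062 -0.0002  0.0081]
dz -0.15 83 toolx [-0.0091 -0.0069 -0.0043] tooly [-0.0101  0.0023  0.0128]
dz -0.17 78 toolx [-0.0111 -0.0091 -0.006 ] tooly [-0.0097  0.0007  0.0112]
dz -0.19 67 toolx [-0.0126 -0.0109 -0.0086] tooly [-0.0093  0.0011  0.0118]
dz -0.21 11 toolx [-0.0121 -0.0104 -0.0078] tooly [-0.0104  0.0017  0.0118]
side -0.04 [191, 193, 191, 192, 169, 141, 136, 135, 138, 139, 128, 134, 149, 156, 165, 174, 185, 183, 184, 199, 196]
side -0.03 [190, 192, 191, 193, 175, 144, 137, 137, 141, 144, 141, 153, 181, 203, 202, 202, 202, 203, 203, 203, 204]
side 0.03 [186, 187, 189, 189, 190, 172, 140, 136, 136, 138, 145, 150, 149, 154, 173, 192, 190, 189, 191, 184, 164]
side 0.04 [193, 191, 189, 190, 188, 176, 141, 135, 135, 136, 141, 147, 148, 153, 168, 194, 200, 200, 203, 203, 202]
```

The chisel is out and both halves are undisturbed. For the rest I'll go round the near side of the saddles, then come in above the low end.

jog_arm([
  [[0,0,-0.01],-0.022],
  [[0.02,-0.033,-0.004],0],
  [[0.02,-0.033,-0.004],0],
  [[0.02,-0.033,-0.004],0],
  [[0.02,-0.033,0],0],
  [[0.04,0,0],0],
  [[0.04,0,0],0],
  [[0.04,0,0],0],
  [[0.04,0,0],0],
  [[0.04,0,0],0],
])

```text
time_s: 23.95
ee_pos: [0.4937, 0.0767, 0.357]
ee_rot: [0.738, 0.675, -0.002, 0.001]
ft_force: [0.8, -0.5, -2.8]
grip_width: 0.0238
gripper_force: 30.0
```

jog_arm([
  [[0.04,0,0],0],
  [[0.04,0,0],0],
  [[0.04,0,0],0],
  [[0.04,0,0],0],
  [[0.04,0,0],0],
  [[0.006,0,0],0],
  [[0,0,0],0],
  [[0,0,0],0],
])

```text
time_s: 24.62
ee_pos: [0.5119, 0.2798, 0.3551]
ee_rot: [0.738, 0.675, -0.002, 0.001]
ft_force: [0.5, -0.3, -1.8]
grip_width: 0.0237
gripper_force: 30.0
```

```bash
python3 -c "
from h import *
hang()"
```

```text
t 24.67 tcp [0.5123 0.2785 0.3551] rest k,y,z [0.0695 0.0908 0.3551] toolx deg 84.84 j [-0.16  0.46 -0.62  1.47  0.27  1.31 -0.89] F [ 0.8 -0.4 -3. ] w 0.0236
dz 0.03 146 toolx [-0.0089 -0.0011  0.0062] tooly [-0.0205  0.0011  0.0251]
dz 0.01 128 toolx [-0.0082 -0.0015  0.0046] tooly [-0.0202  0.002   0.0227]
dz -0.01 76 toolx [-0.0058 -0.0005  0.0045] tooly [-0.0091  0.0011  0.013 ]
dz -0.03 73 toolx [-0.0068 -0.002   0.0028] tooly [-0.0105  0.0021  0.0127]
dz -0.05 64 toolx [-0.008  -0.0043 -0.0018] tooly [-0.0092  0.0011  0.0117]
dz -0.07 64 toolx [-0.0106 -0.0049 -0.0002] tooly [-0.01    0.0027  0.0129]
dz -0.09 40 toolx [-0.0095 -0.0049 -0.0001] tooly [-0.0081  0.0015  0.0097]
dz -0.11 26 toolx [-0.0059 -0.0031  0.0002] tooly [-0.0044  0.0008  0.0064]
dz -0.13 33 toolx [-0.0093 -0.0052  0.0006] tooly [-0.006   0.0002  0.0072]
dz -0.15 57 toolx [-0.0098 -0.0052 -0.0014] tooly [-0.0097  0.0013  0.0121]
dz -0.17 56 toolx [-0.0105 -0.0069 -0.0028] tooly [-0.0107  0.0001  0.0112]
dz -0.19 57 toolx [-0.0121 -0.0083 -0.0056] tooly [-0.0094 -0.0002  0.0112]
dz -0.21 8 toolx [-0.0117 -0.0087 -0.0048] tooly [-0.0051  0.0055  0.0124]
```

jog_arm([
  [[0.0005,0.03,0],0],
  [[0.0005,0.03,0],0],
  [[0.0005,0.03,0],0],
  [[0,0,0.01],0],
  [[0,0,0],0],
  [[0,0,0],0],
])

```text
time_s: 25.17
ee_pos: [0.6011, 0.2715, 0.3441]
ee_rot: [0.738, 0.674, -0.003, 0.0]
ft_force: [-0.9, 0.5, -2.6]
grip_width: 0.0236
gripper_force: 30.0
```

```bash
python3 -c "
from h import *
pose()"
```

```text
t 25.17 tcp [0.6011 0.2715 0.3441] rest k,y,z [0.0707 0.0017 0.3441] toolx deg 84.8 j [-0.15  0.6  -0.59  1.26  0.33  1.38 -0.82] F [-0.9  0.5 -2.6] w 0.0236
```

jog_arm([
  [[0,0,0.02],0],
  [[0,0,0.02],0],
  [[0,0,0.015],0],
  [[0,0,0.012],0],
  [[0,0,0.01],0],
  [[0,0,0.004],0],
  [[0,0,0],0],
  [[0,0,0],0],
])

```text
time_s: 25.83
ee_pos: [0.6013, 0.2732, 0.2644]
ee_rot: [0.738, 0.675, -0.002, 0.001]
ft_force: [-0.5, -0.8, -2.4]
grip_width: 0.0243
gripper_force: 30.0
```

```bash
python3 -c "
from h import *
pose()"
```

```text
t 25.83 tcp [0.6013 0.2732 0.2644] rest k,y,z [0.0723 0.0017 0.2644] toolx deg 84.92 j [-0.15  0.65 -0.58  1.39  0.36  1.21 -0.85] F [-0.5 -0.8 -2.4] w 0.0243
```

jog_arm([
  [[-0.0117,0,0.0005],0],
  [[-0.0117,0,0.0005],0],
  [[-0.0115,0,0.001],0],
  [[-0.01,0,0.0015],0],
  [[-0.01,0,0.002],0],
  [[-0.01,0,0.002],0],
  [[0,0,0],0],
  [[0,0,0],0],
])

```text
time_s: 26.5
ee_pos: [0.5958, 0.2064, 0.2561]
ee_rot: [0.738, 0.674, -0.003, 0.001]
ft_force: [1.7, 0.2, -1.1]
grip_width: 0.0235
gripper_force: 30.0
```

```bash
python3 -c "
from h import *
hang()"
```

```text
t 26.55 tcp [0.5958 0.2072 0.2561] rest k,y,z [0.0061 0.0011 0.2561] toolx deg 84.87 j [-0.04  0.61 -0.58  1.49  0.36  1.15 -0.78] F [ 1.3  0.  -2. ] w 0.0235
dz 0.03 118 toolx [-0.0108 -0.005   0.0099] tooly [-0.0213  0.0017  0.0235]
dz 0.01 97 toolx [-0.0114 -0.0033  0.0133] tooly [-0.0216  0.0016  0.0214]
dz -0.01 54 toolx [0.0099 0.0139 0.0168] tooly [-0.0087  0.0016  0.0119]
dz -0.03 49 toolx [0.0118 0.0173 0.0211] tooly [-0.0089  0.0016  0.0121]
dz -0.05 90 toolx [-0.0486  0.0177  0.0256] tooly [-0.0246  0.0003  0.0324]
dz -0.07 45 toolx [0.0214 0.0247 0.0299] tooly [-0.009   0.0015  0.0123]
dz -0.09 20 toolx [0.0255 0.0328 0.0372] tooly [-0.0049  0.0029  0.0098]
dz -0.11 20 toolx [0.0359 0.0397 0.0419] tooly [-0.001   0.0019  0.0074]
dz -0.13 36 toolx [0.0406 0.0439 0.0487] tooly [-0.0037  0.0046  0.0213]
dz -0.15 5 toolx [0.0447 0.0467 0.0494] tooly [-0.0062  0.0018  0.0175]
dz -0.17 24 toolx [0.0074 0.0134 0.0193] tooly [-0.0247 -0.0177  0.0341]
dz -0.21 99 toolx [-0.046  -0.0124  0.0222] tooly [-0.0253 -0.018   0.0339]
dz -0.23 211 toolx [-0.0444  0.0003  0.0439] tooly [-0.0436 -0.0288  0.0487]
```

Now 80°. The pads slip a little sideways rather than letting the chisel pivot. If the chisel leaves the pads it will just lean on the fingers' front faces, so lowering on along the arc stays controlled.

jog_arm([
  [[-0.009,0,0.0035],0],
  [[-0.009,0,0.0035],0],
  [[-0.009,0,0.004],0],
  [[0,0,0],0],
  [[0,0,0],0],
])

```text
time_s: 26.97
ee_pos: [0.5927, 0.1803, 0.2447]
ee_rot: [0.738, 0.675, -0.003, 0.0]
ft_force: [0.3, 1.8, -1.0]
grip_width: 0.0235
gripper_force: 30.0
```

```bash
python3 -c "
from h import *
hang()"
```

```text
t 27.02 tcp [0.5928 0.1811 0.245 ] rest k,y,z [-0.0201  0.0017  0.245 ] toolx deg 84.89 j [ 0.    0.6  -0.58  1.54  0.36  1.11 -0.75] F [ 1.2  1.8 -2. ] w 0.0233
dz 0.03 123 toolx [-0.0112 -0.0051  0.0121] tooly [-0.0215  0.0038  0.0254]
dz 0.01 95 toolx [-0.0097  0.0001  0.0182] tooly [-0.0218  0.0014  0.023 ]
dz -0.01 41 toolx [0.0182 0.022  0.0272] tooly [-0.0087  0.0015  0.0118]
dz -0.03 108 toolx [-0.0266 -0.0155  0.0311] tooly [-0.0233  0.0016  0.0331]
dz -0.05 250 toolx [-0.0463 -0.0366  0.0352] tooly [-0.0236  0.0041  0.0325]
dz -0.07 91 toolx [-0.0495 -0.0444  0.0456] tooly [-0.0228  0.0045  0.0341]
dz -0.09 5 toolx [0.0463 0.0481 0.0492] tooly [-0.0004  0.0047  0.0098]
dz -0.15 18 toolx [-0.0449  0.0392  0.0473] tooly [-0.024  -0.0155  0.0348]
dz -0.17 8 toolx [0.0385 0.0407 0.0441] tooly [-0.0235 -0.0171  0.0341]
dz -0.19 73 toolx [-0.0448 -0.008   0.0459] tooly [-0.0243 -0.0177  0.0343]
dz -0.21 69 toolx [-0.0454 -0.0067  0.0446] tooly [-0.0237  0.0292  0.0357]
dz -0.23 291 toolx [-0.0461 -0.0006  0.043 ] tooly [-0.0436 -0.0283  0.0491]
```

jog_arm([
  [[-0.009,0,0.005],0],
  [[-0.009,0,0.005],0],
  [[-0.009,0,0.0055],0],
  [[0,0,0],0],
  [[0,0,0],0],
])

```text
time_s: 27.43
ee_pos: [0.5927, 0.1562, 0.2333]
ee_rot: [0.738, 0.675, 0.001, 0.001]
ft_force: [1.0, 1.9, 12.8]
grip_width: 0.0234
gripper_force: 30.0
```

```bash
python3 -c "
from h import *
o=pose();prof()"
```

```text
t 27.43 tcp [0.5927 0.1562 0.2333] rest k,y,z [-0.0449 -0.0005  0.2333] toolx deg 84.93 j [ 0.05  0.6  -0.58  1.58  0.36  1.07 -0.72] F [ 1.   1.9 12.8] w 0.0234
0.0 307 [-0.279 -0.249 -0.212 -0.17  -0.137]
0.01 36 [-0.27  -0.196 -0.135 -0.131 -0.122]
0.02 71 [-0.131 -0.123 -0.112 -0.102 -0.098]
0.03 21 [-0.102 -0.1   -0.099 -0.097 -0.096]
0.04 15 [-0.101 -0.099 -0.098 -0.097 -0.095]
0.05 17 [-0.102 -0.101 -0.1   -0.098 -0.096]
0.06 19 [-0.102 -0.1   -0.1   -0.099 -0.095]
0.07 20 [-0.102 -0.1   -0.098 -0.097 -0.094]
0.08 20 [-0.102 -0.101 -0.1   -0.097  0.1  ]
0.09 24 [-0.102 -0.1   -0.098 -0.097 -0.094]
0.1 18 [-0.102 -0.099 -0.098 -0.096 -0.095]
0.11 23 [-0.101 -0.1   -0.099 -0.097 -0.094]
0.12 27 [-0.104 -0.099 -0.097  0.044  0.05 ]
0.13 23 [-0.102 -0.101 -0.099 -0.096  0.038]
0.14 30 [-0.102 -0.1   -0.098 -0.095  0.034]
0.15 45 [-0.101 -0.098 -0.094 -0.088  0.028]
0.16 10 [-0.091  0.015  0.018  0.021  0.022]
0.17 32 [-0.103 -0.101 -0.097  0.011  0.015]
0.18 82 [-0.098 -0.092 -0.074 -0.068  0.008]
0.19 62 [-0.09  -0.066 -0.061 -0.054  0.004]
0.2 25 [-0.061 -0.055 -0.004 -0.001  0.   ]
0.21 9 [-0.01  -0.008 -0.008 -0.004 -0.004]
0.22 13 [-0.014 -0.012 -0.011 -0.01  -0.01 ]
0.23 15 [-0.02  -0.018 -0.016 -0.015 -0.013]
0.24 17 [-0.024 -0.022 -0.021 -0.02  -0.018]
0.25 13 [-0.029 -0.027 -0.026 -0.025 -0.023]
0.26 17 [-0.034 -0.033 -0.031 -0.03  -0.029]
0.27 15 [-0.038 -0.037 -0.035 -0.034 -0.033]
0.28 15 [-0.043 -0.042 -0.04  -0.039 -0.036]
0.29 26 [-0.044 -0.043 -0.041 -0.038 -0.033]
```

Fz reads 12.8 N because the edge is pressing on the stop, and the pads now hold only the butt. Raise a little, then carry on toward the high end.

jog_arm([
  [[0,0,-0.006],0],
  [[-0.004,0,-0.006],0],
  [[-0.008,0,0],0],
  [[-0.008,0,0.001],0],
  [[-0.008,0,0.002],0],
  [[0,0,0],0],
  [[0,0,0],0],
])

```text
time_s: 28.07
ee_pos: [0.588, 0.1249, 0.2386]
ee_rot: [0.738, 0.674, -0.003, 0.001]
ft_force: [0.6, 1.3, -0.7]
grip_width: 0.023
gripper_force: 30.0
```

```bash
python3 -c "
from h import *
o=pose();prof()" | awk 'NR==1||$1>=0.11'; python3 -c "
from h import *
d=bot.get_image('side')
q=proj(d,np.r_[O,.2])[0].astype(int);print(q)"
```

```text
t 28.07 tcp [0.588  0.1249 0.2386] rest k,y,z [-0.0766  0.0013  0.2386] toolx deg 84.81 j [ 0.1   0.58 -0.58  1.6   0.36  1.07 -0.67] F [ 0.6  1.3 -0.7] w 0.023
0.11 19 [-0.103 -0.1   -0.099 -0.097 -0.094]
0.12 23 [-0.101 -0.1   -0.098 -0.097  0.042]
0.13 29 [-0.102 -0.099 -0.098  0.033  0.038]
0.14 28 [-0.101 -0.1   -0.098 -0.095  0.03 ]
0.15 46 [-0.101 -0.099 -0.093 -0.086  0.022]
0.16 6 [-0.096 -0.094 -0.089 -0.011  0.015]
0.17 23 [-0.105 -0.102 -0.099 -0.096  0.002]
0.18 77 [-0.099 -0.093 -0.075 -0.067 -0.006]
0.19 62 [-0.09  -0.067 -0.062 -0.056 -0.01 ]
0.2 21 [-0.06  -0.058 -0.053 -0.018 -0.015]
0.21 10 [-0.026 -0.024 -0.023 -0.022 -0.021]
0.22 13 [-0.033 -0.032 -0.031 -0.029 -0.027]
0.23 13 [-0.039 -0.038 -0.037 -0.035 -0.034]
0.24 9 [-0.045 -0.045 -0.043 -0.042 -0.04 ]
0.25 12 [-0.052 -0.051 -0.049 -0.047 -0.044]
0.26 12 [-0.059 -0.057 -0.056 -0.054 -0.053]
0.27 15 [-0.064 -0.063 -0.062 -0.061 -0.059]
0.28 16 [-0.072 -0.071 -0.068 -0.067 -0.066]
0.29 19 [-0.077 -0.074 -0.072 -0.071 -0.064]
[315 175]
```

jog_arm([
  [[-0.0085,0,0.006],0],
  [[-0.0085,0,0.007],0],
  [[-0.009,0,0.007],0],
  [[-0.009,0,0.007],0],
  [[0,0,0],0],
  [[0,0,0],0],
])

```text
time_s: 28.67
ee_pos: [0.5848, 0.0902, 0.2116]
ee_rot: [0.738, 0.674, -0.003, 0.0]
ft_force: [-0.6, 0.8, -0.2]
grip_width: 0.0233
gripper_force: 30.0
```

```bash
python3 -c "
from h import *
o=pose();prof()" | awk 'NR==1||$1>=0.17'; python3 -c "
from h import *
chisel()"
```

```text
t 28.67 tcp [0.5848 0.0902 0.2116] rest k,y,z [-0.1114  0.0013  0.2116] toolx deg 84.81 j [ 0.16  0.59 -0.58  1.66  0.37  1.   -0.64] F [-0.6  0.8 -0.2] w 0.0233
0.17 25 [-0.103 -0.102 -0.099 -0.097 -0.092]
0.18 64 [-0.097 -0.092 -0.087 -0.071 -0.065]
0.19 52 [-0.088 -0.066 -0.062 -0.059 -0.038]
0.2 18 [-0.061 -0.058 -0.055 -0.053 -0.051]
0.21 5 [-0.065 -0.065 -0.064 -0.063 -0.061]
0.22 4 [-0.074 -0.074 -0.07  -0.066 -0.066]
0.23 5 [-0.079 -0.079 -0.078 -0.078 -0.077]
0.24 7 [-0.091 -0.09  -0.09  -0.088 -0.087]
0.25 7 [-0.101 -0.101 -0.1   -0.1   -0.1  ]
0.26 10 [-0.11  -0.108 -0.106 -0.104 -0.102]
0.27 24 [-0.112 -0.11  -0.108 -0.106 -0.093]
top few 1
side few 0
```

jog_arm([
  [[-0.002,0,0.003],0],
  [[0,0,0],0],
])

```text
time_s: 28.98
ee_pos: [0.5848, 0.0898, 0.2091]
ee_rot: [0.738, 0.675, -0.002, 0.0]
ft_force: [0.1, 1.6, -1.9]
grip_width: 0.0227
gripper_force: 30.0
```

jog_arm([
  [[0,0,0],0],
  [[0,0,0],0],
  [[0,0,0],0],
  [[0,0,0],0],
  [[0,0,0],0],
  [[0,0,0],0],
], fingers=0.2)

```text
time_s: 29.48
ee_pos: [0.585, 0.0897, 0.2094]
ee_rot: [0.738, 0.675, -0.002, 0.001]
ft_force: [0.0, -1.1, -0.4]
grip_width: 0.0556
gripper_force: 0.0
```

jog_arm([
  [[0,0,-0.02],0],
  [[0,0,-0.035],0],
  [[0,0,-0.035],0],
  [[0,0,-0.035],0],
  [[-0.035,0,0],0],
  [[-0.035,0,0],0],
  [[-0.035,0,0],0],
  [[0,-0.035,0],0],
  [[0,-0.035,0],0],
  [[0,-0.035,0],0],
])

```text
time_s: 30.32
ee_pos: [0.47, -0.0056, 0.3345]
ee_rot: [0.738, 0.674, -0.002, 0.0]
ft_force: [0.6, -0.2, 1.2]
grip_width: 0.0562
gripper_force: 0.0
```

Run:
```python
from h import *
pose();chisel();d=bot.get_image("side");R=restf(world(d));np.savez("side_t.npz",**d)
for z in(.2,.21,.22,.23,.24,.25,.26,.27,.28):
    a=R[(abs(R[...,2]-z)<.005)&(abs(R[...,1])<.01)&(R[...,0]<0)&(R[...,0]>-.16)]
    if len(a): print(z,len(a),np.percentile(a[:,0],[5,50,95]).round(3))
gap("top");gap("side")
```

```text
t 30.32 tcp [ 0.47   -0.0056  0.3345] rest k,y,z [-0.2172  0.1069  0.3345] toolx deg 84.8 j [ 0.45  0.28 -0.65  1.79  0.19  1.14 -0.35] F [ 0.6 -0.2  1.2] w 0.0562
top few 7
side few 0
0.2 18 [-0.062 -0.058 -0.055]
0.22 8 [-0.076 -0.073 -0.07 ]
0.23 7 [-0.091 -0.089 -0.086]
0.24 8 [-0.099 -0.097 -0.092]
0.25 22 [-0.104 -0.101 -0.096]
0.26 43 [-0.103 -0.097 -0.087]
top -0.04 [113, 112, 112, 113, 117, 122, 97, 92, 82, 64, 64, 62, 71, 107, 120, 108, 106, 114, 118, 116, 116]
top -0.03 [112, 112, 113, 113, 114, 102, 100, 96, 86, 67, 60, 58, 56, 103, 119, 115, 112, 112, 113, 113, 112]
top 0.03 [113, 114, 113, 113, 113, 115, 107, 99, 94, 84, 65, 63, 65, 64, 67, 92, 113, 113, 112, 112, 113]
top 0.04 [114, 113, 113, 113, 114, 115, 117, 100, 79, 66, 57, 56, 55, 56, 55, 87, 115, 114, 112, 112, 111]
side -0.04 [189, 191, 189, 190, 167, 140, 135, 133, 136, 137, 127, 132, 147, 154, 163, 171, 183, 180, 182, 197, 194]
side -0.03 [188, 190, 189, 192, 173, 141, 137, 136, 138, 142, 139, 152, 179, 201, 200, 200, 200, 200, 200, 201, 202]
side 0.03 [185, 185, 186, 187, 187, 168, 138, 134, 134, 136, 143, 148, 148, 152, 171, 190, 189, 188, 189, 190, 195]
side 0.04 [189, 188, 187, 187, 185, 174, 140, 134, 134, 135, 138, 146, 147, 151, 166, 192, 198, 198, 201, 200, 198]
```

jog_arm([
  [[-0.035,0,0],0],
  [[-0.035,0,0],0],
  [[-0.035,0,0],0],
  [[-0.035,0,0],0],
  [[-0.035,0,0],0],
  [[-0.035,0,0],0],
  [[0,0,0],0],
  [[0,0,0],0],
])

```text
time_s: 31.23
ee_pos: [0.4535, -0.2167, 0.3352]
ee_rot: [0.739, 0.673, -0.002, 0.0]
ft_force: [-0.9, 0.9, -0.7]
grip_width: 0.0563
gripper_force: 0.0
```

Run:
```python
from h import *
pose();chisel();d=bot.get_image("top");R=restf(world(d))
for k in np.arange(-.1,.1,.02):
    a=R[(abs(R[...,0]-k)<.006)&(abs(R[...,1])<.008)];print(round(k,2),len(a),np.median(a[:,2]).round(3))
```

```text
t 31.23 tcp [ 0.4535 -0.2167  0.3352] rest k,y,z [-0.4291  0.104   0.3352] toolx deg 84.64 j [ 0.8   0.32 -0.56  1.71  0.19  1.16  0.09] F [-0.9  0.9 -0.7] w 0.0563
top few 5
side few 0
-0.1 88 0.106
-0.08 42 0.256
-0.06 40 0.237
-0.04 39 0.217
-0.02 35 0.197
0.0 32 0.177
0.02 24 0.148
0.04 37 0.123
0.06 27 0.105
0.08 30 0.087
```

```bash
python3 -c "
from workcell import bot
print(bot.hand_in())"
```

```text
the job is handed in; nothing more can be done
None
```

The job is handed in: my measurements show the ice halves about 24 mm apart and standing, and the chisel released and fully seated in the rest. The simulator gave no verdict. I did not re-measure the halves' travel or the other tools.

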